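# Spacer stack on the lens-assembly arbor

### The arm

A 6-joint arm with a two-finger parallel gripper is mounted at the origin on the work surface. World frame = base frame: x ahead of the robot, y to its left, z up, the work surface at z = 0. Lengths are in m, angles in rad, forces in N, time in s.
With the tool pointing down it reaches from about 0.425 to 0.95 m from the base axis. Payload 3.5 kg.
Tool frame: the origin (TCP) lies midway between the tips of the shut fingers; the grasp point (between the pads) lies 19 mm behind it (ctrl.tcp_to_grasp is the distance from the TCP to the grasp point, in m); z points along the fingers, x is the direction in which the jaws open and shut, and the axes are right-handed (so a half turn about z gives the same grasp; the last joint's range is limited). The gripper opens to 85 mm and grips with 20 to 120 N. Pads are 22 mm wide; open, the fingers measure 114 mm over their backs; the gripper's body (76 mm by 85 mm) begins 54 mm behind the grasp point. The pads swing forward as they close: fully open they stand 13 mm farther back than shut.
Start: joints at [-0.15, 0.286, 1.577, -0, 1.279, -0.15], TCP at [0.675, 0, 0.206] pointing down, gripper open.
Joint ranges: [-2.77, 2.77], [-0.9, 2.22], [0.21, 2.48], [-1.53, 4.67], [0.24, 2.81], [-2.84, 2.84]. Speed limits (rad/s): [2.79, 2.79, 3.14, 3.14, 3.14, 3.14].

### API

Orientations are given as a unit quaternion [x, y, z, w].
In Python, from plant import ctrl, cams, workorder, spotter gives the robot as it stands. The module is installed in compiled form; this text tells all that it offers.
- The arm moves only by the tool send_rows, never from a script. Its argument "motion" is one flat list of numbers, 5 for each row, row after row: the shift along the tool's x, y, z in cm, then the turn about the tool's z in rad, then the finger opening in cm, from 0 to 8.54. In form: [tx, ty, tz, spin, gripper, tx, ty, tz, spin, gripper, ...]. A call has 1 to 12 rows; each row shifts and turns the pose as measured when the row begins, along the tool's axes as they then stand; what a row does not reach is not made up. A row lasts 1/10 s, in which the tool goes at most 50 mm and 8.59 degrees, less where a joint would pass 70% of its speed; a pose out of reach is approached as far as the arm can. A call is refused whole if a number of a shift passes 5 or a number of a turn 0.15, either way. A call with a gripper value outside its range is refused whole. The fingers move at their own pace and stop on an object; "grip_force" is the grip in N (left out, the last holds). Time passes only in rows, so rows that do not move let the fingers close. It gives the time, the measured TCP pose, the force and the opening at its end, in the units of the state.
- ctrl.get_state(): the state, without advancing time (a new reading comes with each control period).
- cams.read_camera(name): name is "scene" or "side" or "wrist"; returns (picture, depth): 400x640x3 uint8, red, green, blue; 400x640 float32, m along the optical axis (not along the pixel's ray), 0 where there is no reading.
- cams.camera_params(name): a dict with "fx", "fy", "cx", "cy" (pixels), "xyz" and "attitude" of the camera in the world; the wrist camera has in their place "mount" (4x4, takes a point from camera to tool coordinates, whose origin is the TCP and whose axes are the tool frame's). Camera axes: x right, y down, z forward; pixel columns grow to the right and rows downward; lengths in m; the calibration is good to about 2 mm. The wrist camera is an equidistant fisheye: a pixel r from the principal point sees the ray r / f radians off the axis. A picture is of the moment at which its call begins: read the wrist's pose just before it. camera_params takes no time and is no camera call.
- workorder.sign_off(): hands the job in, once; it reports no verdict.
Trained networks look in the newest picture that a camera, given by its name, has taken for a name from the list of things; names that differ only in an ending like _2 or _b are one class to them, and where a whole thing is asked for, a point or a joint stands for the part that bears it (a point fixed in the world has none). Each returns a list of dicts, best first, with "conf" (0 to 1); they miss things now and then, are a little off and sometimes report something else, mostly with a low value. They report only what shows in the picture. A call takes as long as a camera call. They do not tell look-alikes from the thing itself.
- spotter.trace(target, camera): "mask" (400x640 bool, what is visible of it) and "bbox" ([left, top, width, height] in pixels, round what is visible of it).
The state is a dict: "time": time; "qpos": joint angles; "dq": joint speeds; "joint_efforts": joint torques, N m; "eef_pos": TCP position; "tcp_rot": TCP orientation; "contact_force": force on the tool from outside, world axes, zero at the start; "wrist_torque": the same for the moment, N m; "opening": opening from 0.0 (shut) to 1.0 (fully open).
Only numpy, scipy, OpenCV 4.12 (cv2) and the standard library are available. Lean on these libraries where they do the work, as an engineer would, in place of code of your own. Each camera call takes 0.05 s, during which the arm holds its last target.

### The job

Build the lens-spacer stack on the upright arbor: widest spacer at the bottom, then the middle one, then the narrowest on top, each lying flat on the one below. One spacer has been left on the bare arbor too early, so take it off and set it aside first. Lower every spacer all the way down rather than letting it drop, and leave the pump bottle, mug, objective lens and slide box standing where they are.

Things in the scene. Friction and masses are not known exactly. Their poses are not given: they have to be found in the camera images.
- arbor: Lens-assembly arbor, fixed to the bench: round dark steel base disc 90 mm across and 8 mm thick, with an upright bright steel post in its centre, 16 mm in diameter. The post is cylindrical up to 44 mm above the bench, then tapers to a blunt nose 6 mm across at 54 mm above the bench. Origin: centre of the underside of the base, on the bench; z up along the post. A finished stack fills it from 8 mm to 44 mm
- pad: Round dark rubber work pad, 220 mm across, 8 mm thick, flat, fixed to the bench; two of the spacers start lying on it. Origin: centre of its underside
- spacer_wide: Wide spacer: plain aluminium ring 62 mm outside diameter, 14 mm thick, bore 19 mm, about 0.1 kg; lies flat on the pad. Origin: on its axis in the plane of its underside, z along its axis (up)
- spacer_middle: Middle spacer: plain aluminium ring 50 mm outside diameter, 12 mm thick, bore 19 mm, about 0.055 kg; starts flat on the pad or threaded on the arbor's base. Origin: on its axis in the plane of its underside, z along its axis (up)
- spacer_narrow: Narrow spacer: plain aluminium ring 38 mm outside diameter, 10 mm thick, bore 19 mm, about 0.025 kg; starts flat on the pad or threaded on the arbor's base (whichever place the middle spacer does not have). Origin: on its axis in the plane of its underside, z along its axis (up)
- bottle: Bystander: loose pale blue pump bottle, 62 mm in diameter, 178 mm tall, its spout reaching 35 mm from the axis. Origin: centre of its underside, z up
- mug: Bystander: loose white mug, 76 mm in diameter, 90 mm tall, with a handle reaching about 75 mm from its axis along its own +y. Origin: centre of its underside, z up
- objective: Bystander: loose steel microscope objective standing on its wide end near the arbor, 30 mm in diameter, 46 mm tall. Origin: centre of its underside, z up
- slide_box: Bystander: loose flat slide box, 77 mm (its x) by 102 mm (its y), 30 mm tall. Origin: centre of its underside
Mind the look-alikes: they are no part of the job. Leave any red look-alike of the spacer_wide alone.

How it is judged:
By the outcome, as a careful person would: the job done as asked, in the order asked, and still so for the second after the job is handed in, with the robot touching nothing.
It also fails if it takes over 72 s, if anything falls off the work surface, if the arm or the gripper's body presses on something with over 40 N, if the wrist force passes 120 N, or if a joint passes its speed limit or range.

## Working session

There is one attempt and no reset: what is moved stays moved. The work goes in short steps, Python scripts to look and compute and a tool call to move; the robot and the scene stay as the last step left them, time stands still between calls to the robot, and variables do not carry over. Pictures are saved under pics/ and viewed, and the job is handed in when it is done.

Besides the shell and the picture viewer there is one more tool, called after "Request:" as a command line: name --argument value ..., lists and objects as JSON in quotes. send_rows: Moves the arm, as the interface text tells. Its arguments: {"type":"object","properties":{"motion":{"type":"array","items":{"type":"number"}},"grip_force":{"type":"number"}},"required":["motion"]}

```bash
mkdir -p pics; ls
python3 - <<'E'
from plant import ctrl,cams
import cv2
print(ctrl.get_state())
for n in ["scene","side","wrist"]:
    p,d=cams.read_camera(n); cv2.imwrite(f"pics/{n}0.png",p[:,:,::-1]); print(n,cams.camera_params(n))
E
```

```text
pics
{'time': 0.0, 'qpos': array([-1.50012954e-01,  2.87164764e-01,  1.57820577e+00,  2.13069852e-05,
        1.27858886e+00, -1.49979148e-01]), 'dq': array([ 2.64638043e-04,  8.21706570e-04,  1.57087945e-03, -1.96699261e-03,
        1.16968017e-03,  9.41563567e-05]), 'joint_efforts': array([-1.79628755e-04, -4.05981302e+01, -2.92628127e+01, -1.54224781e-04,
        5.81841552e-03,  3.74769741e-06]), 'eef_pos': array([6.74274852e-01, 1.36122286e-04, 2.04532274e-01]), 'tcp_rot': array([ 9.99999300e-01, -1.99843234e-05, -1.16855897e-03, -1.86919760e-04]), 'contact_force': array([-0.61234769, -0.73858538,  0.19823085]), 'wrist_torque': array([ 0.00205638, -0.02024997,  0.02449475]), 'opening': 0.9982462741532832}
scene {'fx': 373.7574893562051, 'fy': 373.7574893562051, 'cx': 312.7870643380736, 'cy': 199.69177743351204, 'xyz': array([ 1.13395961, -0.46278004,  0.63452683]), 'attitude': array([ 0.82541527,  0.34674745, -0.16705807, -0.4129739 ])}
side {'fx': 405.06728349722067, 'fy': 405.06728349722067, 'cx': 325.2834913853143, 'cy': 199.08880872028507, 'xyz': array([ 0.30897103, -0.49094787,  0.67752212]), 'attitude': array([ 0.90412198, -0.19473088,  0.07933651, -0.37195302])}
wrist {'fx': 309.70691628693146, 'fy': 309.70691628693146, 'cx': 322.2997184459679, 'cy': 204.95843422082743, 'mount': array([[ 9.99999989e-01, -8.96093392e-05,  1.14937119e-04,
         3.39112356e-05],
       [ 5.47113136e-05,  9.61778601e-01,  2.73828266e-01,
        -6.82029310e-02],
       [-1.35081631e-04, -2.73828256e-01,  9.61778596e-01,
        -1.68294145e-01],
       [ 0.00000000e+00,  0.00000000e+00,  0.00000000e+00,
         1.00000000e+00]])}
```

View pics/scene0.png

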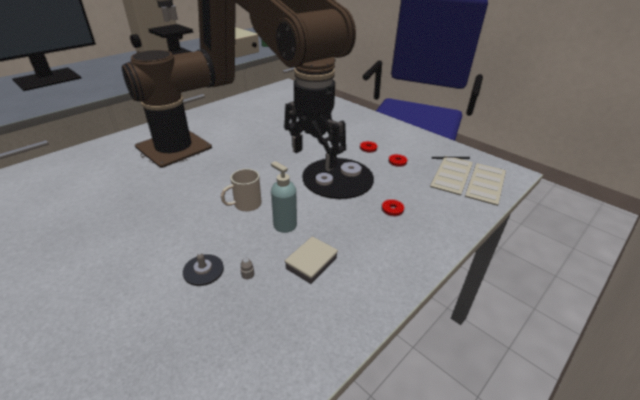

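View pics/side0.png

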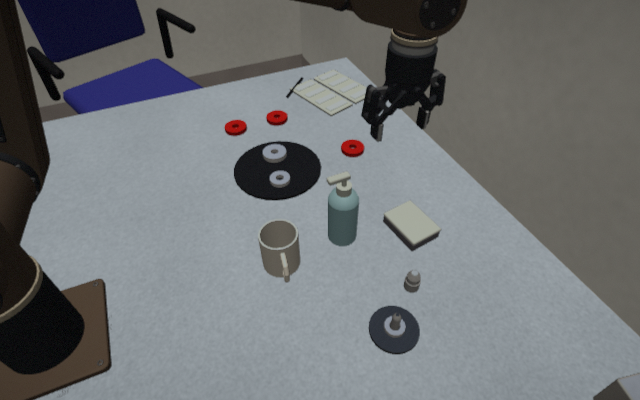

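View pics/wrist0.png

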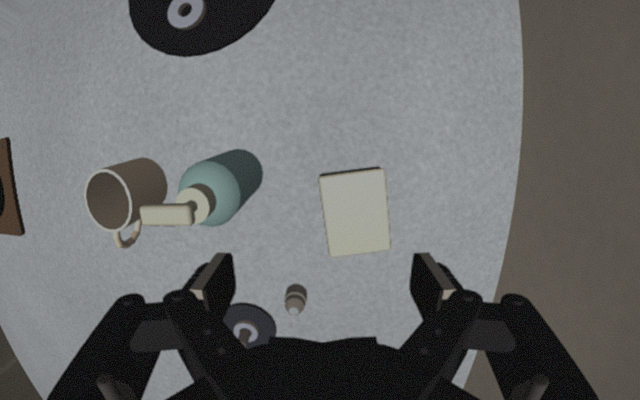

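The pad, at scene (338,177), carries two rings. One ring is on the arbor at scene (203,265). The red look-alikes lie beyond the pad. Next I'll measure the positions.

```bash
cat > h.py <<'E'
import numpy as np, cv2
from scipy.spatial.transform import Rotation as R
from plant import ctrl,cams,spotter
def cloud(n,d,st=None):
    c=cams.camera_params(n); v,u=np.mgrid[0:400,0:640].astype(float)
    x=(u-c['cx'])/c['fx']; y=(v-c['cy'])/c['fy']
    if n!='wrist':
        P=np.stack([x*d,y*d,d],-1); return P@R.from_quat(c['attitude']).as_matrix().T+c['xyz']
    r=np.hypot(x,y)+1e-9; t=np.tan(r); P=np.stack([x/r*t*d,y/r*t*d,d],-1)
    M=c['mount']; P=P@M[:3,:3].T+M[:3,3]
    return P@R.from_quat(st['tcp_rot']).as_matrix().T+st['eef_pos']
def circ(xy):
    # robust circle fit
    import scipy.optimize as o
    c0=np.r_[xy.mean(0),np.std(xy)*1.4]
    s=o.least_squares(lambda p:np.hypot(*(xy-p[:2]).T)-p[2],c0,loss='soft_l1',f_scale=.001); return s.x
def rim(P,mask,zlo,zhi):
    Z=P[...,2]; m=mask&(Z>zlo)&(Z<zhi); return P[m]
E
python3 - <<'E'
from h import *
for n in ["scene","side","wrist"]:
    st=ctrl.get_state(); p,d=cams.read_camera(n); P=cloud(n,d,st)
    np.savez(f'/tmp/{n}.npz',p=p,d=d,P=P)
    for t in ["arbor","pad","spacer_wide","spacer_middle","spacer_narrow","bottle","mug","objective","slide_box"]:
        for r in spotter.trace(t,n):
            m=r['mask']&(d>0)
            if m.sum()<5: continue
            q=P[m]; zt=np.percentile(q[:,2],95); top=q[q[:,2]>zt-.006]
            b=r['bbox']
            mc=(top[:,:2].max(0)+top[:,:2].min(0))/2
            print(n,t,round(r['conf'],2),[int(x) for x in b],m.sum(),'ztop',zt.round(3),'mid',mc.round(3),'ext',np.ptp(top[:,:2],axis=0).round(3))
print(ctrl.get_state()['time'])
E
```

```text
scene arbor 0.75 [182, 256, 41, 29] 857 ztop 0.038 mid [ 0.56  -0.229] ext [0.015 0.015]
scene arbor 0.33 [237, 259, 16, 18] 215 ztop 0.043 mid [ 0.638 -0.168] ext [0.017 0.02 ]
scene pad 0.73 [301, 155, 73, 45] 2053 ztop 0.011 mid [0.568 0.18 ] ext [0.325 0.387]
scene spacer_wide 0.83 [378, 197, 23, 16] 325 ztop 0.015 mid [0.722 0.257] ext [0.061 0.061]
scene spacer_wide 0.73 [357, 140, 21, 10] 162 ztop 0.016 mid [0.465 0.475] ext [0.062 0.063]
scene spacer_wide 0.7 [387, 157, 20, 11] 183 ztop 0.015 mid [0.589 0.472] ext [0.055 0.059]
scene spacer_wide 0.54 [339, 162, 20, 11] 223 ztop 0.023 mid [0.526 0.314] ext [0.057 0.063]
scene spacer_middle 0.63 [314, 174, 16, 12] 159 ztop 0.021 mid [0.506 0.213] ext [0.049 0.048]
scene spacer_narrow 0.54 [194, 258, 18, 16] 146 ztop 0.019 mid [ 0.561 -0.23 ] ext [0.031 0.038]
scene bottle 0.65 [269, 160, 31, 73] 1389 ztop 0.174 mid [0.559 0.003] ext [0.043 0.016]
scene bottle 0.15 [339, 161, 19, 13] 206 ztop 0.023 mid [0.526 0.311] ext [0.057 0.058]
scene mug 0.96 [217, 169, 44, 40] 1247 ztop 0.089 mid [ 0.426 -0.008] ext [0.078 0.076]
scene ob
[... 1565 characters left out ...]
 42] 1301 ztop 0.036 mid [ 0.607 -0.108] ext [0.105 0.248]
wrist pad 0.93 [124, 1, 146, 51] 5414 ztop 0.01 mid [0.511 0.206] ext [0.208 0.101]
wrist spacer_middle 0.97 [167, 0, 37, 29] 863 ztop 0.021 mid [0.506 0.212] ext [0.049 0.042]
wrist spacer_narrow 0.54 [233, 321, 24, 19] 266 ztop 0.019 mid [ 0.56  -0.228] ext [0.037 0.034]
wrist bottle 0.74 [144, 147, 117, 78] 5581 ztop 0.178 mid [0.559 0.005] ext [0.045 0.016]
wrist mug 0.64 [84, 154, 82, 92] 4780 ztop 0.09 mid [ 0.469 -0.007] ext [0.157 0.075]
wrist objective 0.96 [287, 279, 17, 29] 519 ztop 0.044 mid [ 0.638 -0.162] ext [0.022 0.019]
wrist slide_box 0.77 [318, 167, 71, 91] 5466 ztop 0.031 mid [ 0.714 -0.041] ext [0.088 0.11 ]
1.65
```

Measured so far:

| Thing | Position (x, y) | Note |
|---|---|---|
| Arbor | ≈ (0.560, -0.229) | |
| Narrow spacer | on the arbor | top at 18 mm ✓ |
| Middle spacer | ≈ (0.506, 0.213) | top at 20–21 mm ✓ |
| Wide spacer | ≈ (0.526, 0.314) | top at 22 mm, grey |

The two rings left of the pad and the one to its right are red, so I'll leave those alone. I'll hover over the arbor next.

Request:
send_rows --motion '[-1.9,3.8,0,0,5.5,-1.9,3.8,0,0,5.5,-1.9,3.8,0,0,5.5,-1.9,3.8,0,0,5.5,-1.9,3.8,1.5,0,5.5,-1.9,3.8,2.5,0,5.5,0,0,2.5,0,5.5,0,0,0,0,5.5]' --grip_force 30

```text
time: 2.45
eef_pos: [0.5593, -0.2363, 0.1417]
tcp_rot: [1.0, 0.002, 0.003, 0.002]
contact_force: [-0.6, 1.3, -1.0]
opening: 0.645
```

```bash
cat > look.py <<'E'
from h import *
import sys
st=ctrl.get_state(); p,d=cams.read_camera("wrist"); P=cloud("wrist",d,st)
np.savez('/tmp/w.npz',p=p,d=d,P=P); cv2.imwrite(sys.argv[1],p[:,:,::-1])
print(st['time'],st['eef_pos'].round(4),st['tcp_rot'].round(4),st['opening'],st['contact_force'].round(2))
# fingertips in tool frame
T=(P-st['eef_pos'])@R.from_quat(st['tcp_rot']).as_matrix()
m=(d>0)&(abs(T[...,1])<.013)&(abs(T[...,0])<.075)&(T[...,2]>-.06)&(T[...,2]<.01)
q=T[m]; print('finger z max',np.percentile(q[:,2],[90,98,100]).round(4) if len(q) else None)
E
python3 look.py pics/w1.png
```

```text
2.45 [ 0.5593 -0.2363  0.1417] [1.     0.0017 0.0034 0.0017] 0.6451392744195058 [-0.57  1.25 -1.05]
finger z max [-0.0361 -0.0316 -0.0289]
```

View pics/w1.png

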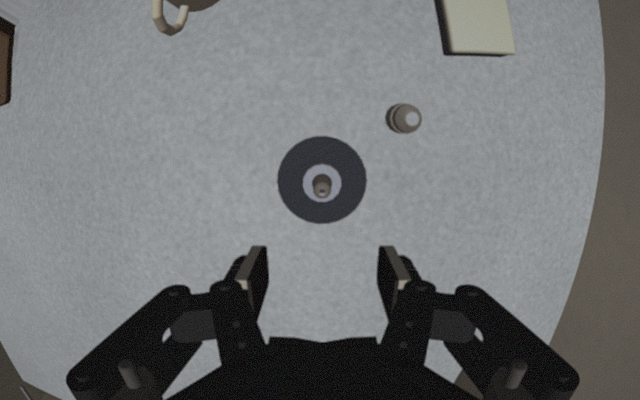

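The wrist view shows the arbor base centred at (322,180) with the narrow ring on it. The fingertips are at about (258,247) and (386,247). I'll fit the centres and the finger geometry.

Run:
```python
from h import *
z=np.load('/tmp/w.npz'); P,d,p=z['P'],z['d'],z['p']; st=ctrl.get_state()
T=(P-st['eef_pos'])@R.from_quat(st['tcp_rot']).as_matrix()
for v in (246,250,256,265):
    for u in (248,256,262,384,390,398): print(v,u,T[v,u].round(4),end=' ')
    print()
Z=P[...,2]; near=np.hypot(P[...,0]-.56,P[...,1]+.229)<.07
g=p.mean(-1)
disc=near&(Z<.012)&(g<75); ring=near&(Z>.012)&(Z<.022); post=near&(Z>.03)
print(g[180,290],g[180,308],g[180,270])
for n,m in(('disc',disc),('ring',ring),('post',post)):
    q=P[m]; print(n,m.sum(),'mean',q.mean(0).round(4),'mid',((q.max(0)+q.min(0))/2).round(4),'ext',np.ptp(q,axis=0).round(4),'z',np.median(q[:,2]).round(4))
# disc outer edge
m=(disc|ring|post).astype(np.uint8); cs,_=cv2.findContours(m,cv2.RETR_EXTERNAL,cv2.CHAIN_APPROX_NONE); c=max(cs,key=cv2.contourArea)[:,0]
print('disc circ',circ(P[c[:,1],c[:,0],:2]).round(4))
m=(ring|post).astype(np.uint8); cs,_=cv2.findContours(m,cv2.RETR_EXTERNAL,cv2.CHAIN_APPROX_NONE); c=max(cs,key=cv2.contourArea)[:,0]
print('ring circ',circ(P[c[:,1],c[:,0],:2]).round(4))
```

```text
246 248 [-0.0843  0.0664  0.1441] 246 256 [-0.0328 -0.0103 -0.0322] 246 262 [-0.0295 -0.0111 -0.0338] 246 384 [ 0.0283 -0.0103 -0.032 ] 246 390 [ 0.0309 -0.0108 -0.0333] 246 398 [0.0827 0.0669 0.1453] 
250 248 [-0.0842  0.0706  0.1425] 250 256 [-0.0319 -0.0103 -0.0369] 250 262 [-0.0291 -0.0101 -0.0363] 250 384 [ 0.0272 -0.0107 -0.0376] 250 390 [ 0.0303 -0.01   -0.0363] 250 398 [0.0829 0.0715 0.1446] 
256 248 [-0.0345 -0.0097 -0.0423] 256 256 [-0.0305 -0.0105 -0.0437] 256 262 [-0.0285 -0.009  -0.0404] 256 384 [ 0.0262 -0.0102 -0.043 ] 256 390 [ 0.0289 -0.0102 -0.0432] 256 398 [ 0.0327 -0.0101 -0.0431] 
265 248 [-0.0323 -0.01   -0.0518] 265 256 [-0.0286 -0.0106 -0.0528] 265 262 [-0.0285 -0.0051 -0.0419] 265 384 [ 0.0264 -0.0061 -0.0438] 265 390 [ 0.027  -0.0106 -0.0528] 265 398 [ 0.0305 -0.0103 -0.0525] 
52.0 145.66666666666666 149.33333333333334
disc 4715 mean [ 0.5594 -0.2278  0.0083] mid [ 0.5595 -0.2296  0.0087] ext [0.0871 0.0872 0.0065] z 0.0083
ring 853 mean [ 0.5592 -0.2276  0.0179] mid [ 0.5589 -0.2294  0.0171] ext [0.0368 0.0375 0.0097] z 0.018
post 44307 mean [ 0.5586 -0.2257  0.2458] mid [ 0.5589 -0.2094  0.1699] ext [0.1375 0.0837 0.2796] z 0.2506
disc circ [   1.1929 -197.97    197.7441]
ring circ [   1.1929 -197.97    197.7441]
```

Run:
```python
from h import *
z=np.load('/tmp/w.npz'); P,d,p=z['P'],z['d'],z['p']; st=ctrl.get_state()
Z=P[...,2]; near=(np.hypot(P[...,0]-.56,P[...,1]+.229)<.06)&(Z<.06); near[235:]=False
g=p.mean(-1)
body=near&((g<85)|(Z>.012)); ring=near&(Z>.0135)&(Z<.022); post=near&(Z>.03)
def oc(m):
    cs,_=cv2.findContours(m.astype(np.uint8),cv2.RETR_EXTERNAL,cv2.CHAIN_APPROX_NONE); c=max(cs,key=cv2.contourArea)[:,0]
    return circ(P[c[:,1],c[:,0],:2]).round(4)
print('disc',oc(body),'ring',oc(ring)); q=P[post]; print('post',q.mean(0).round(4),np.ptp(q,axis=0).round(4))
for n in('side','scene'):
    p,d=cams.read_camera(n); P=cloud(n,d); T=(P-st['eef_pos'])@R.from_quat(st['tcp_rot']).as_matrix()
    m=(d>0)&(abs(T[...,0])<.08)&(abs(T[...,1])<.03)&(T[...,2]>-.07)&(T[...,2]<.03)
    q=T[m]; print(n,m.sum())
    for s in(-1,1):
        a=q[(q[:,0]*s>0)]; 
        if len(a): i=np.argsort(a[:,2])[-4:]; print(a[i].round(4).tolist())
    cv2.imwrite(f'pics/{n}1.png',cv2.resize(p[150:400,250:600,::-1] if n=='side' else p[100:350,100:450,::-1],None,fx=2,fy=2))
```

```text
disc [ 0.5594 -0.2295  0.0436] ring [ 0.5593 -0.2293  0.0183]
post [ 0.5591 -0.227   0.0475] [0.0154 0.0145 0.0249]
side 421
[[-0.034, 0.0057, -0.0323], [-0.027, 0.0106, -0.032], [-0.0339, 0.0085, -0.031], [-0.0343, 0.0065, -0.031]]
[[0.0281, -0.0026, -0.0305], [0.0279, -0.0048, -0.0303], [0.0281, 0.0004, -0.0292], [0.028, -0.0019, -0.0289]]
scene 338
[[-0.0267, -0.0037, -0.0326], [-0.0265, 0.0051, -0.0324], [-0.0269, 0.0093, -0.032], [-0.0284, 0.0, -0.0311]]
[[0.0328, -0.0082, -0.0313], [0.0326, -0.0039, -0.0312], [0.0336, -0.0054, -0.0309], [0.0323, -0.0017, -0.0298]]
```

View pics/side1.png

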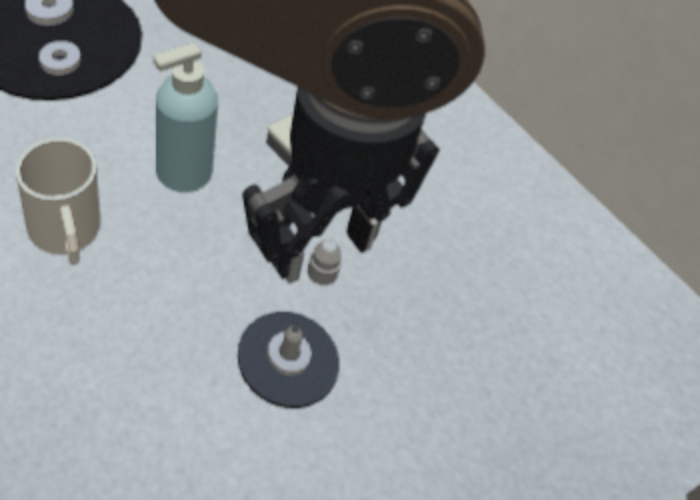

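All three cameras agree that the visible tips stand about 30 mm behind the TCP at 55 mm opening. That is farther back than the text implies. I'll align over the arbor, measure how the tips advance as they close, then go down while watching the force.

Request:
send_rows --motion '[0,-0.7,0,0,4.3,0,0,0,0,4.3,0,0,0,0,4.3]'

```text
time: 2.9
eef_pos: [0.5661, -0.2277, 0.1515]
tcp_rot: [1.0, 0.005, 0.01, 0.006]
contact_force: [-0.4, 0.3, 0.2]
opening: 0.509
```

```bash
cat > tips.py <<'E'
from h import *
st=ctrl.get_state(); print(st['time'],st['eef_pos'].round(4),st['opening'],st['contact_force'].round(2))
for n in('side','wrist'):
    p,d=cams.read_camera(n); P=cloud(n,d,st); T=(P-st['eef_pos'])@R.from_quat(st['tcp_rot']).as_matrix()
    m=(d>0)&(abs(T[...,0])<.06)&(abs(T[...,1])<.015)&(T[...,2]>-.06)&(P[...,2]>.06)
    q=T[m]
    for s in(-1,1):
        a=q[(q[:,0]*s>0)]; i=np.argsort(a[:,2])[-5:]; print(n,a[i].mean(0).round(4),'inner',np.percentile(a[:,0]*s,2).round(4))
    cv2.imwrite(f'pics/tips_{n}.png',p[:,:,::-1])
E
python3 tips.py
```

```text
2.9 [ 0.5661 -0.2277  0.1515] 0.5092781772468266 [-0.36  0.27  0.2 ]
side [-0.0267  0.0079 -0.03  ] inner 0.0218
side [ 0.0222 -0.0002 -0.0273] inner 0.021
wrist [-0.0217 -0.0019 -0.0277] inner 0.0211
wrist [ 0.0215 -0.0026 -0.0274] inner 0.0212
```

View pics/tips_wrist.png

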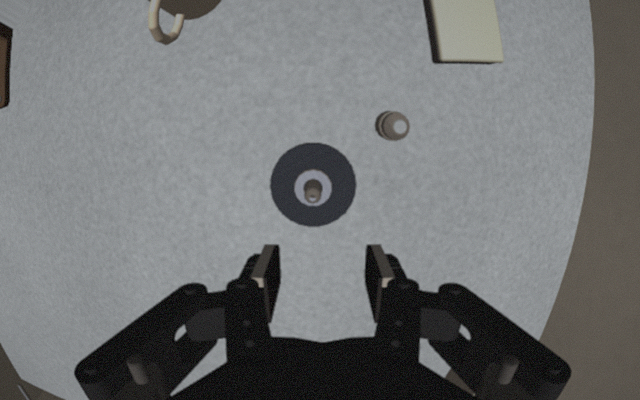

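Run:
```python
from h import *
for i in range(4):
    s=ctrl.get_state(); print(s['time'],s['eef_pos'].round(5),s['tcp_rot'].round(4),s['qpos'].round(4),s['dq'].round(3)); cams.read_camera('wrist')
```

```text
3.0 [ 0.56589 -0.22796  0.15123] [0.9999 0.0049 0.0102 0.0057] [-5.4960e-01  1.8130e-01  1.8055e+00  1.1000e-03  1.1315e+00 -5.5980e-01] [-0.009  0.007  0.006 -0.001 -0.002 -0.001]
3.05 [ 0.56562 -0.2281   0.15086] [0.9999 0.0047 0.0099 0.0056] [-5.5000e-01  1.8160e-01  1.8058e+00  1.0000e-03  1.1315e+00 -5.5980e-01] [-0.007  0.006  0.006  0.001 -0.002  0.001]
3.1 [ 0.56541 -0.22819  0.15057] [0.9999 0.0045 0.0097 0.0054] [-5.5030e-01  1.8180e-01  1.8061e+00  1.0000e-03  1.1314e+00 -5.5980e-01] [-0.006  0.005  0.006 -0.001 -0.    -0.001]
3.15 [ 0.56524 -0.22827  0.15035] [0.9999 0.0044 0.0095 0.0053] [-5.5050e-01  1.8200e-01  1.8063e+00  1.0000e-03  1.1314e+00 -5.5980e-01] [-0.003  0.003  0.002  0.001 -0.001  0.   ]
```

Request:
send_rows --motion '[0,0,0,0,4.3]'

```text
time: 3.3
eef_pos: [0.565, -0.2284, 0.15]
tcp_rot: [1.0, 0.004, 0.009, 0.005]
contact_force: [-0.1, 1.2, -0.1]
opening: 0.503
```

Run:
```python
from h import *
for i in range(2):
    s=ctrl.get_state(); print(s['time'],s['eef_pos'].round(5),s['tcp_rot'].round(4),s['qpos'].round(4),s['dq'].round(3)); cams.read_camera('wrist')
```

```text
3.3 [ 0.56505 -0.22838  0.15003] [0.9999 0.0043 0.0093 0.0052] [-5.5080e-01  1.8240e-01  1.8065e+00  1.0000e-03  1.1314e+00 -5.5980e-01] [-0.001  0.002  0.001 -0.001  0.     0.001]
3.35 [ 0.56501 -0.22841  0.15001] [0.9999 0.0042 0.0093 0.0052] [-5.5090e-01  1.8240e-01  1.8066e+00  1.1000e-03  1.1314e+00 -5.5980e-01] [-0.002 -0.    -0.     0.001  0.001 -0.   ]
```

Request:
send_rows --motion '[-0.5,0.1,0,0,5.0]'

```text
time: 3.5
eef_pos: [0.5602, -0.2295, 0.1499]
tcp_rot: [1.0, 0.004, 0.009, 0.005]
contact_force: [-0.8, -0.1, -0.1]
opening: 0.586
```

```bash
cat > s.py <<'E'
from h import *
import sys
n=int(sys.argv[1]) if len(sys.argv)>1 else 1
for i in range(n):
    s=ctrl.get_state(); r=R.from_quat(s['tcp_rot']).as_matrix(); print(round(s['time'],2),'pos',(s['eef_pos']*1000).round(1),'tilt_mrad',(r[:2,2]*1000).round(1),'az',round(float(np.arctan2(r[1,0],r[0,0])),4),'F',s['contact_force'].round(1),'op',round(s['opening'],3),'dq',s['dq'].round(3)); 
    if i<n-1: cams.read_camera('wrist')
E
python3 s.py 6
```

```text
3.5 pos [ 560.2 -229.5  149.9] tilt_mrad [ 18.8 -10.4] az 0.0088 F [-0.8 -0.1 -0.1] op 0.586 dq [-0.067 -0.097  0.118 -0.005 -0.012 -0.063]
3.55 pos [ 559.2 -229.6  149.7] tilt_mrad [ 17.5 -10.2] az 0.0086 F [-0.6  0.2 -1. ] op 0.584 dq [ 0.001  0.003 -0.002  0.003 -0.003  0.011]
3.6 pos [ 559.4 -229.6  149.7] tilt_mrad [ 17.9 -10.1] az 0.0082 F [ 0.7 -0.4  0. ] op 0.588 dq [ 0.001  0.005 -0.008  0.004 -0.003  0.004]
3.65 pos [ 559.6 -229.6  149.8] tilt_mrad [ 18.3 -10.1] az 0.0081 F [-0.4  0.1  0.4] op 0.585 dq [ 0.003  0.001 -0.006  0.001 -0.002  0.   ]
3.7 pos [ 559.8 -229.6  149.9] tilt_mrad [ 18.6 -10.3] az 0.0081 F [-1.   0.5  0.5] op 0.584 dq [ 0.001  0.003 -0.006  0.001 -0.002 -0.001]
3.75 pos [ 559.9 -229.5  150. ] tilt_mrad [ 18.7 -10.3] az 0.0083 F [ 0.   0.9 -0.4] op 0.586 dq [ 0.001  0.001 -0.004  0.001 -0.001  0.001]
```

```bash
cat > go.py <<'E'
# usage: go.py x y z (mm target for FINGER-PAD point, tip plane recess given 4th arg mm) 
from h import *
import sys
x,y,z,rec=map(float,sys.argv[1:5])
s=ctrl.get_state(); r=R.from_quat(s['tcp_rot']).as_matrix()
tip=s['eef_pos']+r@[0,0,-rec/1000]
d=np.array([x,y,z])/1000-tip
print(round(s['time'],2),'tip now',(tip*1000).round(1),'tilt',(r[:2,2]*1000).round(1),'az',round(float(np.arctan2(r[1,0],r[0,0])),4),'F',s['contact_force'].round(1),'op mm',round(s['opening']*85.4,1),'-> tool cm',(r.T@d*100).round(2),'norm',round(np.linalg.norm(d)*100,1))
E
python3 go.py 559.4 -229.4 50 28.5
```

```text
3.75 tip now [ 559.4 -229.2  178.4] tilt [ 18.7 -10.3] az 0.0083 F [ 0.   0.9 -0.4] op mm 50.1 -> tool cm [-0.24 -0.12 12.84] norm 12.8
```

Request:
send_rows --motion '[-0.05,-0.02,2.6,0,5,-0.05,-0.03,2.6,0,5,-0.05,-0.02,2.6,0,5,-0.05,-0.03,2.6,0,5,-0.02,-0.01,1.2,0,5,-0.02,-0.01,0.6,0,5]'

```text
time: 4.35
eef_pos: [0.5634, -0.2318, 0.0281]
tcp_rot: [1.0, 0.004, 0.013, 0.008]
contact_force: [0.4, -0.3, 0.4]
opening: 0.588
```

```bash
python3 s.py 5; python3 go.py 559.4 -229.4 14 28.5
```

```text
4.35 pos [ 563.4 -231.8   28.1] tilt_mrad [ 26.6 -15.1] az 0.0084 F [ 0.4 -0.3  0.4] op 0.588 dq [-0.001  0.097  0.018  0.001 -0.109  0.   ]
4.4 pos [ 562.7 -231.4   27.3] tilt_mrad [ 25.3 -14.3] az 0.0083 F [-0.   0.   0.3] op 0.588 dq [ 0.003 -0.023 -0.001  0.     0.029 -0.   ]
4.45 pos [ 563.2 -231.7   28.4] tilt_mrad [ 26.3 -14.9] az 0.0083 F [ 0.1 -0.3 -0.2] op 0.584 dq [ 0.003 -0.024 -0.022  0.002  0.005 -0.001]
4.5 pos [ 564.  -232.1   29.6] tilt_mrad [ 28.1 -16. ] az 0.0084 F [ 0.7 -0.3  0.3] op 0.586 dq [ 0.001 -0.017 -0.017  0.002 -0.005 -0.002]
4.55 pos [ 564.5 -232.5   30.4] tilt_mrad [ 29.5 -16.9] az 0.0084 F [-0.3 -0.7  0.7] op 0.586 dq [ 0.001 -0.011 -0.009  0.001 -0.002  0.   ]
4.55 tip now [ 563.7 -232.    58.8] tilt [ 29.5 -16.9] az 0.0084 F [-0.3 -0.7  0.7] op mm 50.0 -> tool cm [-0.56 -0.34  4.46] norm 4.5
```

Fast downward rows leave tilt behind, because each row starts from the lagging measured pose. I'll test whether a fast upward move undoes it.

Request:
send_rows --motion '[0,0,-3,0,5,0,0,-3,0,5,0,0,-3,0,5,0,0,-3,0,5]'

```text
time: 4.95
eef_pos: [0.5601, -0.2299, 0.1542]
tcp_rot: [1.0, 0.004, 0.014, 0.008]
contact_force: [1.0, -0.6, 0.3]
opening: 0.587
```

```bash
python3 s.py 5
```

```text
4.95 pos [ 560.1 -229.9  154.2] tilt_mrad [ 27.4 -15.5] az 0.0083 F [ 1.  -0.6  0.3] op 0.587 dq [-0.004 -0.373 -0.209  0.     0.561  0.001]
5.0 pos [ 563.4 -231.8  161.5] tilt_mrad [ 36.9 -21.4] az 0.0088 F [ 1.5 -0.3  4.7] op 0.586 dq [-0.001  0.017 -0.032  0.004 -0.124 -0.001]
5.05 pos [ 563.5 -231.9  159.6] tilt_mrad [ 37.3 -21.8] az 0.0087 F [-0.3 -0.7 -0.3] op 0.59 dq [-0.002  0.048  0.059  0.    -0.035  0.001]
5.1 pos [ 562.  -231.   156.5] tilt_mrad [ 33.1 -19.1] az 0.0085 F [ 0.4 -0.4  0.3] op 0.588 dq [-0.002  0.048  0.064  0.    -0.002  0.   ]
5.15 pos [ 560.6 -230.2  153.7] tilt_mrad [ 28.9 -16.5] az 0.0084 F [ 0.1  0.4 -0.4] op 0.583 dq [ 0.001  0.039  0.045  0.001  0.001 -0.001]
```

```bash
python3 s.py 4
```

```text
5.15 pos [ 560.6 -230.2  153.7] tilt_mrad [ 28.9 -16.5] az 0.0084 F [ 0.1  0.4 -0.4] op 0.583 dq [ 0.001  0.039  0.045  0.001  0.001 -0.001]
5.2 pos [ 559.6 -229.6  151.7] tilt_mrad [ 25.8 -14.6] az 0.0083 F [ 0.1  0.4 -0.7] op 0.584 dq [ 0.001  0.028  0.03  -0.     0.001 -0.001]
5.25 pos [ 559.1 -229.3  150.5] tilt_mrad [ 24.  -13.4] az 0.0082 F [-0.4  0.1 -0. ] op 0.585 dq [ 0.     0.017  0.015 -0.001  0.001 -0.001]
5.3 pos [ 558.8 -229.1  149.8] tilt_mrad [ 22.9 -12.8] az 0.0083 F [0.4 0.1 0.6] op 0.584 dq [-0.001  0.008  0.006 -0.001 -0.002 -0.   ]
```

Request:
send_rows --motion '[0,0,4,0,5]'

```text
time: 5.4
eef_pos: [0.5635, -0.2319, 0.1148]
tcp_rot: [1.0, 0.004, 0.016, 0.01]
contact_force: [0.2, -0.6, 0.4]
opening: 0.589
```

```bash
python3 s.py 7
```

```text
5.4 pos [ 563.5 -231.9  114.8] tilt_mrad [ 33. -19.] az 0.0084 F [ 0.2 -0.6  0.4] op 0.589 dq [-0.003  0.537  0.329  0.001 -0.757 -0.001]
5.45 pos [ 556.8 -228.   102.7] tilt_mrad [16.  -8.5] az 0.0079 F [-3.1  1.1 -5.2] op 0.588 dq [ 0.001  0.019  0.107 -0.005  0.174  0.002]
5.5 pos [ 555.3 -227.   102.7] tilt_mrad [11.2 -5.6] az 0.008 F [-0.5  1.5 -1. ] op 0.583 dq [ 0.002 -0.034 -0.039  0.002  0.049  0.001]
5.55 pos [ 556.7 -227.7  105.2] tilt_mrad [14.4 -7.5] az 0.0081 F [-0.1  0.5  0.1] op 0.588 dq [ 0.001 -0.039 -0.059  0.    -0.002  0.001]
5.6 pos [ 558.2 -228.7  107.6] tilt_mrad [ 18.4 -10. ] az 0.0081 F [ 0.5 -0.2  0.4] op 0.585 dq [-0.001 -0.033 -0.048  0.001 -0.006  0.002]
5.65 pos [ 559.4 -229.5  109.5] tilt_mrad [ 21.7 -12. ] az 0.0082 F [-0.4 -0.1  0.1] op 0.585 dq [ 0.002 -0.023 -0.029 -0.    -0.006  0.001]
5.7 pos [ 560.2 -229.9  110.6] tilt_mrad [ 23.6 -13.2] az 0.0083 F [0.3 0.2 0.4] op 0.586 dq [-0.001 -0.017 -0.016  0.    -0.004  0.   ]
```

The tool dips inward about 0.1 s after a single downward row. Starting the next row at that moment locks in the lower tilt, so I'll use it to level the tool.

Request:
send_rows --motion '[0,0,4,0,5]'

```text
time: 5.8
eef_pos: [0.5669, -0.2339, 0.0787]
tcp_rot: [1.0, 0.004, 0.019, 0.011]
contact_force: [0.6, -0.6, -0.6]
opening: 0.586
```

```bash
python3 s.py 3
```

```text
5.8 pos [ 566.9 -233.9   78.7] tilt_mrad [ 37.9 -22. ] az 0.0087 F [ 0.6 -0.6 -0.6] op 0.586 dq [-0.002  0.577  0.219 -0.003 -0.744 -0.001]
5.85 pos [ 560.6 -230.2   67.7] tilt_mrad [ 22.6 -12.6] az 0.008 F [-2.5  0.7 -4.6] op 0.586 dq [-0.002  0.008  0.109 -0.005  0.173  0.   ]
5.9 pos [ 558.8 -229.1   67.5] tilt_mrad [17.6 -9.5] az 0.0081 F [-1.5  1.  -0.4] op 0.588 dq [ 0.004 -0.033 -0.021  0.001  0.05   0.   ]
```

Request:
send_rows --motion '[0,0,0,0,5]'

```text
time: 6.0
eef_pos: [0.559, -0.2292, 0.0685]
tcp_rot: [1.0, 0.004, 0.009, 0.005]
contact_force: [0.2, -0.5, -0.1]
opening: 0.585
```

```bash
python3 s.py 5
```

```text
6.0 pos [ 559.  -229.2   68.5] tilt_mrad [17.6 -9.5] az 0.0081 F [ 0.2 -0.5 -0.1] op 0.585 dq [-0.001  0.007  0.009 -0.001  0.006  0.001]
6.05 pos [ 559.  -229.1   68.6] tilt_mrad [17.8 -9.6] az 0.0081 F [ 0.4 -0.8 -0.4] op 0.587 dq [-0.    -0.011 -0.007 -0.    -0.006  0.   ]
6.1 pos [ 559.4 -229.4   69.1] tilt_mrad [ 19.  -10.4] az 0.0083 F [-0.9  0.6 -0.5] op 0.586 dq [-0.    -0.009 -0.008  0.002 -0.01   0.002]
6.15 pos [ 559.7 -229.6   69.4] tilt_mrad [ 19.8 -10.8] az 0.0082 F [-0.  -0.2 -0.8] op 0.584 dq [-0.001 -0.004 -0.004 -0.    -0.007  0.   ]
6.2 pos [ 559.8 -229.6   69.4] tilt_mrad [ 20.1 -11. ] az 0.0082 F [0.3 0.3 0.5] op 0.585 dq [ 0.    -0.     0.     0.001 -0.003  0.001]
```

Request:
send_rows --motion '[0,0,-5,0,5]'

```text
time: 6.3
eef_pos: [0.5543, -0.2264, 0.1112]
tcp_rot: [1.0, 0.004, 0.004, 0.002]
contact_force: [0.4, -0.4, -1.1]
opening: 0.588
```

```bash
python3 s.py 8|tail -2
```

```text
6.6 pos [ 558.6 -229.   117.7] tilt_mrad [ 20.2 -11.1] az 0.0082 F [ 0.3  0.4 -0.6] op 0.589 dq [-0.001  0.019  0.019 -0.001 -0.001  0.001]
6.65 pos [ 558.2 -228.7  116.9] tilt_mrad [ 18.9 -10.3] az 0.0082 F [ 0.1 -0.3  0.2] op 0.587 dq [-0.002  0.013  0.009  0.    -0.    -0.001]
```

Request:
send_rows --motion '[0,0,5,0,5]'

```text
time: 6.75
eef_pos: [0.5645, -0.2324, 0.0743]
tcp_rot: [1.0, 0.004, 0.016, 0.009]
contact_force: [1.0, -0.5, 0.3]
opening: 0.589
```

```bash
python3 s.py 3
```

```text
6.75 pos [ 564.5 -232.4   74.3] tilt_mrad [ 32.3 -18.6] az 0.0086 F [ 1.  -0.5  0.3] op 0.589 dq [-0.002  0.722  0.315 -0.001 -0.929 -0.   ]
6.8 pos [ 555.9 -227.4   59.8] tilt_mrad [11.8 -6. ] az 0.0078 F [-3.   0.3 -6.3] op 0.586 dq [ 0.001  0.015  0.14  -0.006  0.214  0.   ]
6.85 pos [ 553.9 -226.1   59.8] tilt_mrad [ 5.9 -2.3] az 0.008 F [-0.1  0.6 -1.7] op 0.584 dq [ 0.004 -0.043 -0.039  0.003  0.061  0.001]
```

Request:
send_rows --motion '[0,0,0,0,5]'

```text
time: 6.95
eef_pos: [0.5531, -0.2256, 0.0588]
tcp_rot: [1.0, 0.004, 0.002, 0.0]
contact_force: [0.2, -0.6, 0.5]
opening: 0.584
```

```bash
python3 s.py 6|tail -1;python3 go.py 559.4 -229.4 14 28.5
```

```text
7.2 pos [ 554.9 -226.6   61.5] tilt_mrad [ 8.3 -3.7] az 0.008 F [ 0.2 -1.2 -0.3] op 0.589 dq [-0.    -0.003 -0.001 -0.    -0.001 -0.001]
7.2 tip now [ 554.6 -226.5   90. ] tilt [ 8.3 -3.7] az 0.008 F [ 0.2 -1.2 -0.3] op mm 50.3 -> tool cm [0.41 0.26 7.6 ] norm 7.6
```

Request:
send_rows --motion '[0.4,0.25,3.5,0,5]'

```text
time: 7.3
eef_pos: [0.5641, -0.2321, 0.0332]
tcp_rot: [1.0, 0.004, 0.01, 0.006]
contact_force: [1.6, -1.1, -0.2]
opening: 0.589
```

```bash
python3 s.py 2; python3 s.py 2|tail -1
```

```text
7.3 pos [ 564.1 -232.1   33.2] tilt_mrad [ 20.2 -11.1] az 0.0084 F [ 1.6 -1.1 -0.2] op 0.589 dq [-0.002  0.636  0.005 -0.001 -0.624  0.001]
7.35 pos [ 559.3 -229.5   24.2] tilt_mrad [ 8.7 -4. ] az 0.0078 F [-3.1  0.1 -3. ] op 0.582 dq [-0.    -0.006  0.101 -0.006  0.15  -0.   ]
7.4 pos [ 557.5 -228.3   24.1] tilt_mrad [ 4.  -1.1] az 0.0079 F [-0.9  0.6 -0.8] op 0.59 dq [ 0.004 -0.033 -0.005  0.001  0.047  0.   ]
```

Request:
send_rows --motion '[0,0,0,0,5]'

```text
time: 7.5
eef_pos: [0.5576, -0.2284, 0.0248]
tcp_rot: [1.0, 0.004, 0.002, 0.001]
contact_force: [0.6, -0.3, 1.0]
opening: 0.587
```

```bash
python3 s.py 6|tail -1;python3 go.py 559.4 -229.4 14 28.5; python3 look.py pics/w2.png
```

```text
7.75 pos [ 558.3 -228.8   25.6] tilt_mrad [ 6.  -2.4] az 0.008 F [ 0.6 -0.8 -0.4] op 0.584 dq [-0.001  0.002  0.002 -0.003 -0.003  0.002]
7.75 tip now [ 558.1 -228.7   54.1] tilt [ 6.  -2.4] az 0.008 F [ 0.6 -0.8 -0.4] op mm 49.8 -> tool cm [0.11 0.06 4.01] norm 4.0
7.75 [ 0.5583 -0.2288  0.0256] [1.     0.004  0.003  0.0012] 0.583630043086533 [ 0.61 -0.76 -0.4 ]
finger z max [0.0077 0.0086 0.01  ]
```

View pics/w2.png

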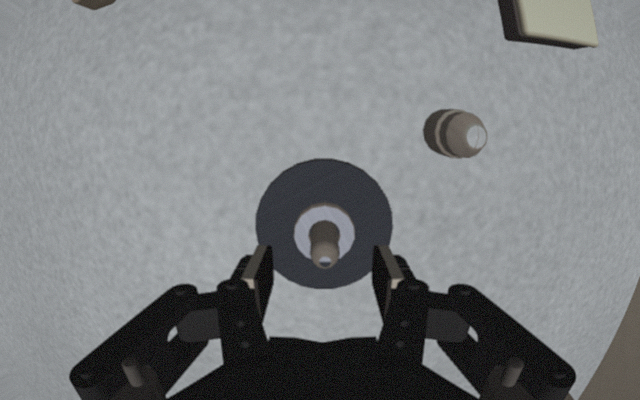

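The post nose at (322,262) sits between the fingers and the ring is below. I'll continue down in steps and check the force each time.

Request:
send_rows --motion '[0.08,0.05,1.8,0,5]'

```text
time: 7.9
eef_pos: [0.5615, -0.2306, 0.0107]
tcp_rot: [1.0, 0.004, 0.006, 0.003]
contact_force: [-0.4, 0.4, 0.3]
opening: 0.584
```

```bash
python3 s.py 6|tail -1;python3 go.py 559.4 -229.4 14 28.5
```

```text
8.15 pos [ 559.2 -229.3    7.9] tilt_mrad [ 6.  -2.3] az 0.008 F [ 0.1 -0.1  0.9] op 0.588 dq [ 0.    -0.007 -0.008  0.    -0.004  0.   ]
8.15 tip now [ 559.  -229.2   36.4] tilt [ 6.  -2.3] az 0.008 F [ 0.1 -0.1  0.9] op mm 50.2 -> tool cm [0.02 0.01 2.24] norm 2.2
```

Request:
send_rows --motion '[0.03,0.01,1.2,0,5]'

```text
time: 8.25
eef_pos: [0.5615, -0.2306, -0.0018]
tcp_rot: [1.0, 0.004, 0.005, 0.003]
contact_force: [-0.2, -0.5, 0.2]
opening: 0.589
```

```bash
python3 s.py 6|tail -1;python3 go.py 559.4 -229.4 14 28.5; python3 look.py pics/w3.png
```

```text
8.5 pos [ 559.5 -229.3   -4.3] tilt_mrad [ 5.7 -2.1] az 0.008 F [-0.  -0.6 -1.7] op 0.582 dq [-0.001 -0.006 -0.006  0.001  0.001 -0.   ]
8.5 tip now [ 559.3 -229.3   24.2] tilt [ 5.7 -2.1] az 0.008 F [-0.  -0.6 -1.7] op mm 49.7 -> tool cm [0.   0.01 1.02] norm 1.0
8.5 [ 0.5595 -0.2293 -0.0043] [1.     0.004  0.0028 0.0011] 0.5819186993911815 [-0.02 -0.58 -1.74]
finger z max [-0.0043 -0.0036 -0.0019]
```

View pics/w3.png

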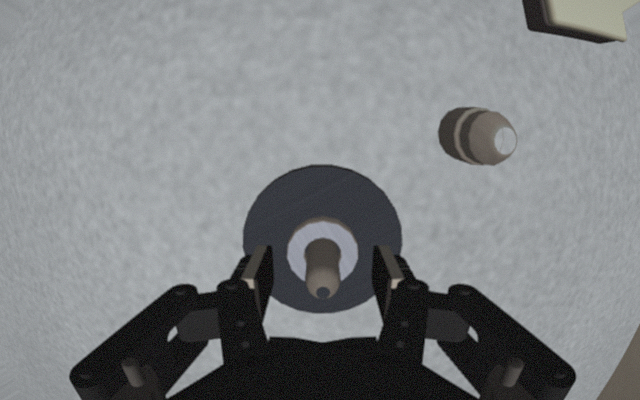

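There is no contact with the TCP below bench level, so the visible tips are the real ones. I'll take the last centimetre and grip.

Request:
send_rows --motion '[0,0,1.0,0,5]'

```text
time: 8.65
eef_pos: [0.5612, -0.2303, -0.0126]
tcp_rot: [1.0, 0.004, 0.005, 0.002]
contact_force: [-0.4, 0.4, -1.3]
opening: 0.584
```

```bash
python3 s.py 6|tail -1;python3 go.py 559.4 -229.4 14 28.5
```

```text
8.9 pos [ 559.5 -229.3  -14.4] tilt_mrad [ 5.5 -2.1] az 0.008 F [-0.7  0.6 -0.5] op 0.583 dq [ 0.001 -0.005 -0.007  0.001  0.    -0.002]
8.9 tip now [ 559.4 -229.3   14.1] tilt [ 5.5 -2.1] az 0.008 F [-0.7  0.6 -0.5] op mm 49.8 -> tool cm [0.   0.01 0.01] norm 0.0
```

Request:
send_rows --motion '[0,0,0,0,3.2,0,0,0,0,3.2,0,0,0,0,3.2]' --grip_force 30

```text
time: 9.2
eef_pos: [0.5601, -0.2297, -0.0136]
tcp_rot: [1.0, 0.004, 0.003, 0.001]
contact_force: [0.6, 0.0, -0.2]
opening: 0.417
```

```bash
python3 s.py 3|tail -1; python3 look.py pics/w4.png
```

```text
9.3 pos [ 560.1 -229.7  -13.7] tilt_mrad [ 6.6 -2.8] az 0.008 F [-0.1 -0.8  0.5] op 0.42 dq [-0.001  0.001  0.002 -0.002 -0.001 -0.001]
9.3 [ 0.5601 -0.2297 -0.0137] [1.     0.004  0.0033 0.0014] 0.41988565721163634 [-0.15 -0.77  0.51]
finger z max [-0.0136 -0.0128 -0.0114]
```

View pics/w4.png

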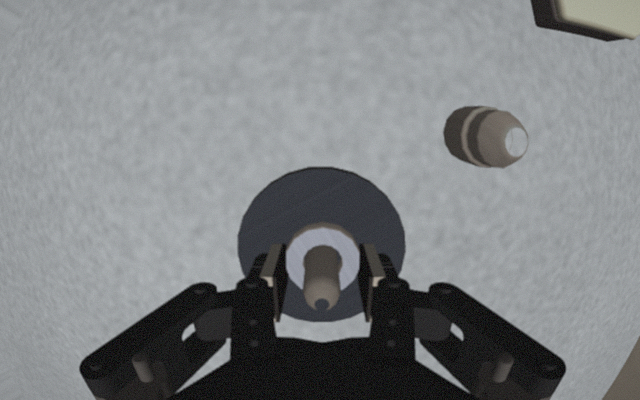

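The fingers stopped at about 36 mm on the ring, which is a grip. I'll lift slowly.

Request:
send_rows --motion '[0,0,-0.4,0,3.2,0,0,-0.4,0,3.2,0,0,-0.4,0,3.2,0,0,-0.4,0,3.2,0,0,-0.4,0,3.2]'

```text
time: 9.85
eef_pos: [0.5594, -0.2293, 0.0073]
tcp_rot: [1.0, 0.004, 0.003, 0.001]
contact_force: [0.7, -0.1, -0.1]
opening: 0.422
```

```bash
python3 s.py 5; python3 look.py pics/w5.png
```

```text
9.85 pos [ 559.4 -229.3    7.3] tilt_mrad [ 5.6 -2.1] az 0.008 F [ 0.7 -0.1 -0.1] op 0.422 dq [ 0.002 -0.07  -0.009 -0.     0.075 -0.001]
9.9 pos [ 560.  -229.6    8.2] tilt_mrad [ 6.8 -2.8] az 0.008 F [ 0.8 -0.5  0.4] op 0.427 dq [-0.     0.006 -0.008  0.    -0.021 -0.001]
9.95 pos [ 560.  -229.6    7.9] tilt_mrad [ 7.  -2.9] az 0.0081 F [0.8 1.2 0. ] op 0.421 dq [-0.001  0.011  0.006  0.    -0.005  0.002]
10.0 pos [ 559.7 -229.5    7.4] tilt_mrad [ 6.3 -2.5] az 0.008 F [ 0.4  0.3 -0. ] op 0.423 dq [-0.002  0.009  0.009 -0.001 -0.001 -0.001]
10.05 pos [ 559.5 -229.3    7.1] tilt_mrad [ 5.7 -2.2] az 0.008 F [-0.2 -1.4 -0.3] op 0.425 dq [-0.001  0.006  0.007  0.002 -0.    -0.001]
10.05 [ 0.5595 -0.2293  0.0071] [1.     0.004  0.0028 0.0011] 0.42493377535750443 [-0.19 -1.41 -0.27]
finger z max [0.007  0.0078 0.0094]
```

View pics/w5.png

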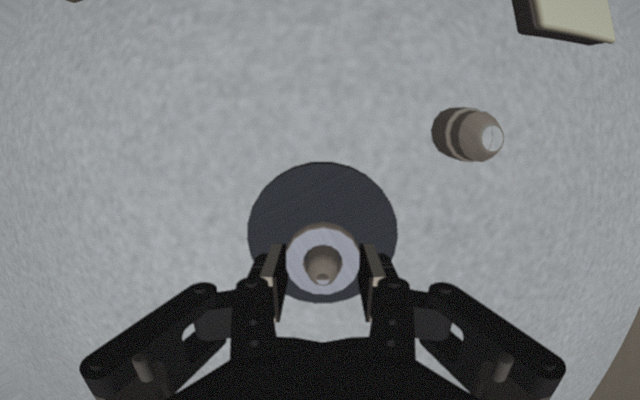

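The ring rose with the gripper: it looks the same in the image while the base receded. Slow multi-row moves also track cleanly. I'll lift it clear.

Request:
send_rows --motion '[0,0,-0.4,0,3.2,0,0,-0.4,0,3.2,0,0,-0.4,0,3.2,0,0,-0.4,0,3.2,0,0,-0.4,0,3.2,0,0,-0.5,0,3.2,0,0,-0.6,0,3.2,0,0,-0.6,0,3.2,0,0,-0.5,0,3.2,0,0,-0.3,0,3.2]'

```text
time: 11.1
eef_pos: [0.5587, -0.2289, 0.0552]
tcp_rot: [1.0, 0.004, 0.002, 0.001]
contact_force: [0.6, -0.1, -0.4]
opening: 0.425
```

```bash
python3 s.py 4|tail -1; python3 go.py 460 -320 60 26.5
python3 - <<'E'
import numpy as np
P=np.load('/tmp/side.npz')['P']
m=(np.hypot(P[...,0]-.46,P[...,1]+.32)<.07); print(m.sum(),np.percentile(P[m][:,2],[1,50,99]).round(4))
E
```

```text
11.25 pos [ 558.6 -228.9   54.7] tilt_mrad [ 4.1 -1.2] az 0.008 F [-0.8  0.5 -0.1] op 0.422 dq [-0.002  0.01   0.008 -0.    -0.001  0.   ]
11.25 tip now [ 558.5 -228.8   81.2] tilt [ 4.1 -1.2] az 0.008 F [-0.8  0.5 -0.1] op mm 36.0 -> tool cm [-9.93  9.03  2.09] norm 13.6
2594 [-0.0029 -0.0002  0.0024]
```

Request:
send_rows --motion '[-0.5,0.45,0,0,3.2,-0.9,0.85,0,0,3.2,-1,0.9,0,0,3.2,-1,0.9,0,0,3.2,-1,0.9,0,0,3.2,-1,0.9,0,0,3.2,-1,0.9,0,0,3.2,-1,0.9,0,0,3.2,-1,0.9,0,0,3.2,-0.8,0.7,0,0,3.2,-0.5,0.5,0,0,3.2,-0.2,0.2,0,0,3.2]'

```text
time: 12.45
eef_pos: [0.4493, -0.3281, 0.0531]
tcp_rot: [1.0, 0.003, 0.001, 0.0]
contact_force: [-0.0, 0.0, 0.2]
opening: 0.419
```

```bash
python3 s.py 5|tail -2; python3 go.py 460 -320 5 26.5
```

```text
12.6 pos [ 449.9 -327.5   53.1] tilt_mrad [ 1.5 -0. ] az 0.0064 F [-0.7 -0.3 -0. ] op 0.425 dq [ 0.01   0.002 -0.002  0.001  0.002  0.002]
12.65 pos [ 450.1 -327.3   53. ] tilt_mrad [1.5 0. ] az 0.0068 F [ 0.2  0.5 -0.7] op 0.426 dq [ 0.007  0.002  0.001 -0.     0.    -0.001]
12.65 tip now [ 450.  -327.3   79.5] tilt [1.5 0. ] az 0.0068 F [ 0.2  0.5 -0.7] op mm 36.4 -> tool cm [ 0.99 -0.72  7.46] norm 7.6
```

Request:
send_rows --motion '[0,0,0.5,0,3.2,0,0,0.8,0,3.2,0,0,0.8,0,3.2,0,0,0.8,0,3.2,0,0,0.8,0,3.2,0,0,0.8,0,3.2,0,0,0.8,0,3.2,0,0,0.6,0,3.2,0,0,0.4,0,3.2,0,0,0.3,0,3.2]'

```text
time: 13.65
eef_pos: [0.4507, -0.3253, -0.0201]
tcp_rot: [1.0, 0.005, 0.0, -0.001]
contact_force: [-0.9, -0.4, -0.6]
opening: 0.424
```

```bash
python3 s.py 5|tail -2
```

```text
13.8 pos [ 450.7 -325.3  -19.7] tilt_mrad [0.2 1.8] az 0.0096 F [ 0.1  0.2 -0.5] op 0.418 dq [ 0.    -0.01  -0.006  0.001 -0.     0.001]
13.85 pos [ 450.9 -325.5  -19.4] tilt_mrad [0.6 1.3] az 0.0096 F [0.7 0.2 0.5] op 0.423 dq [-0.001 -0.004 -0.003  0.001 -0.001  0.001]
```

Request:
send_rows --motion '[0,0,0.2,0,3.2]'

```text
time: 13.95
eef_pos: [0.4514, -0.3261, -0.0207]
tcp_rot: [1.0, 0.005, 0.001, -0.0]
contact_force: [0.6, 0.5, 0.2]
opening: 0.419
```

```bash
python3 s.py 5|tail -1
```

```text
14.15 pos [ 451.1 -325.6  -21.2] tilt_mrad [0.9 1. ] az 0.0096 F [ 0.1 -0.1 -0.1] op 0.419 dq [ 0.    -0.001 -0.001  0.001 -0.     0.001]
```

Request:
send_rows --motion '[0,0,0.1,0,3.2]'

```text
time: 14.25
eef_pos: [0.4512, -0.3258, -0.0219]
tcp_rot: [1.0, 0.005, 0.001, -0.0]
contact_force: [-2.2, 1.4, 6.1]
opening: 0.42
```

```bash
python3 s.py 4|tail -1
```

```text
14.4 pos [ 451.2 -325.8  -21.8] tilt_mrad [1.1 0.9] az 0.0096 F [-0.8  1.2  2.6] op 0.418 dq [ 0.    -0.     0.001  0.    -0.001 -0.   ]
```

It touches the bench with a 2.6–6 N reaction, exactly at the predicted height. Now I'll release it.

Request:
send_rows --motion '[0,0,0,0,4.5,0,0,0,0,4.5,0,0,-0.5,0,4.5,0,0,-1,0,5,0,0,-2,0,5,0,0,-3,0,6,0,0,-4,0,7.4,0,0,-4,0,7.4,0,0,-4,0,7.4,0,0,-4,0,7.4]'

```text
time: 15.4
eef_pos: [0.4474, -0.3224, 0.2075]
tcp_rot: [1.0, 0.005, -0.004, -0.005]
contact_force: [-0.2, -1.1, -0.2]
opening: 0.869
```

```bash
python3 s.py 7|tail -2; python3 look.py pics/w6.png
```

```text
15.65 pos [ 447.4 -322.4  205.1] tilt_mrad [-8.8 11.1] az 0.0095 F [-0.7  0.1  0. ] op 0.869 dq [-0.001  0.03   0.034  0.002  0.    -0.001]
15.7 pos [ 447.  -322.   203.8] tilt_mrad [-10.4  12.9] az 0.0094 F [ 0.5 -0.1 -1.2] op 0.868 dq [-0.001  0.02   0.015 -0.001 -0.001  0.   ]
15.7 [ 0.447  -0.322   0.2038] [ 1.      0.0047 -0.0052 -0.0065] 0.8681001373499155 [ 0.49 -0.08 -1.2 ]
finger z max [-0.0396 -0.0363 -0.0341]
```

View pics/w6.png

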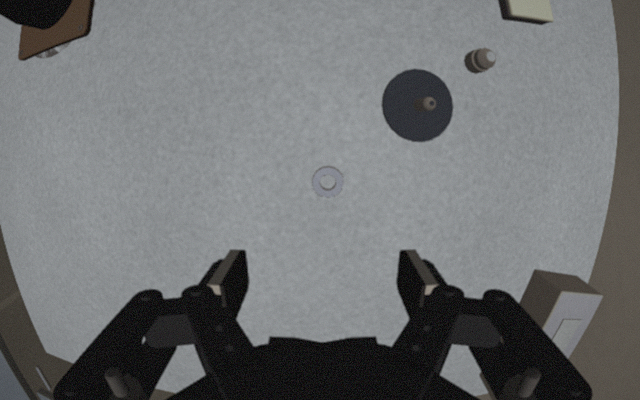

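The ring is set aside at (328,181) and the arbor is bare. I'll fly to the wide spacer with the fingertips at about 0.24 m, above the bottle.

Request:
send_rows --motion '[0.2,-2,0,0,7.4,0.4,-3.5,0,0,7.4,0.55,-4.5,0,0,7.4,0.55,-4.5,0,0,7.4,0.55,-4.5,0,0,7.4,0.55,-4.5,0,0,7.4,0.55,-4.5,0,0,7.4,0.55,-4.5,0,0,7.4,0.55,-4.5,0,0,7.4,0.55,-4.5,0,0,7.4,0.55,-4.5,0,0,7.4,0.55,-4.5,0,0,7.4]'

```text
time: 16.95
eef_pos: [0.4912, 0.2106, 0.1947]
tcp_rot: [1.0, 0.001, -0.022, -0.014]
contact_force: [1.3, 0.3, -0.0]
opening: 0.865
```

Request:
send_rows --motion '[0.5,-4,0,0,7.4,0.4,-3,0,0,7.4,0.3,-2,0,0,7.4,0.1,-1,0,0,7.4]'

```text
time: 17.35
eef_pos: [0.4958, 0.3212, 0.1903]
tcp_rot: [1.0, 0.005, -0.028, -0.013]
contact_force: [-0.5, -1.0, 0.3]
opening: 0.872
```

```bash
python3 s.py 7|tail -2; python3 look.py pics/w7.png
```

```text
17.6 pos [497.3 318.2 191.5] tilt_mrad [-54.3  25.9] az 0.0072 F [-0.3 -0.6 -0.4] op 0.87 dq [-0.011 -0.008 -0.005  0.004 -0.003  0.003]
17.65 pos [497.6 318.1 191.8] tilt_mrad [-53.7  26.3] az 0.0067 F [ 0.4 -1.1 -0.3] op 0.866 dq [-0.008 -0.005 -0.005  0.003 -0.001  0.001]
17.65 [0.4976 0.3181 0.1918] [ 0.9995  0.003  -0.0268 -0.0132] 0.8657897024718494 [ 0.38 -1.09 -0.32]
finger z max [-0.0394 -0.0362 -0.0341]
```

View pics/w7.png

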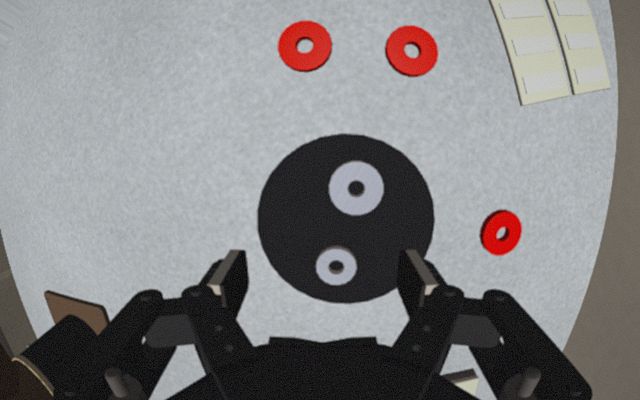

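The tool is over the pad. The wide ring is at (356,188), the middle ring at (336,266), and the red ones are outside the pad. The fast flight left 3.4° of tilt, so I'll test which transients remove it.

```bash
cat > s.py <<'E'
from h import *
import sys
n=int(sys.argv[1]) if len(sys.argv)>1 else 1
for i in range(n):
    s=ctrl.get_state(); r=R.from_quat(s['tcp_rot']).as_matrix(); e=s['eef_pos'][:2]/np.linalg.norm(s['eef_pos'][:2]); t=r[:2,2]*1000
    print(round(s['time'],2),'pos',(s['eef_pos']*1000).round(1),'tilt',t.round(1),'rad',round(t@e,1),'tan',round(t@[-e[1],e[0]],1),'az',round(float(np.arctan2(r[1,0],r[0,0])),4),'F',s['contact_force'].round(1),'op',round(s['opening'],3),'q',s['qpos'][3:].round(3)); 
    if i<n-1: cams.read_camera('wrist')
E
python3 s.py 3
```

```text
17.7 pos [497.8 318.  192. ] tilt [-53.4  26.5] rad -30.8 tan 51.1 az 0.0065 F [0.2 0.1 0.2] op 0.862 q [0.046 1.266 0.355]
17.75 pos [497.9 318.1 192.2] tilt [-53.   26.8] rad -30.3 tan 51.1 az 0.0064 F [0.  0.1 0.5] op 0.865 q [0.047 1.266 0.355]
17.8 pos [497.9 318.2 192.2] tilt [-53.   26.8] rad -30.2 tan 51.1 az 0.0065 F [1.3 0.2 0.4] op 0.865 q [0.047 1.266 0.355]
```

Request:
send_rows --motion '[2.1,3.4,0,0,7.4]'

```text
time: 17.9
eef_pos: [0.5179, 0.2861, 0.1909]
tcp_rot: [1.0, 0.005, -0.026, -0.014]
contact_force: [0.4, -0.1, 0.4]
opening: 0.872
```

```bash
python3 s.py 8
```

```text
17.9 pos [517.9 286.1 190.9] tilt [-52.8  28.4] rad -32.5 tan 50.4 az 0.0105 F [ 0.4 -0.1  0.4] op 0.872 q [0.045 1.266 0.289]
17.95 pos [522.  279.6 190.3] tilt [-50.1  23.2] rad -33.2 tan 44.1 az 0.0052 F [ 2.  -3.5 -0.7] op 0.866 q [0.039 1.264 0.286]
18.0 pos [520.9 281.2 190.3] tilt [-51.7  25.6] rad -33.3 tan 47.1 az 0.0026 F [-0.1 -1.1 -0. ] op 0.867 q [0.042 1.265 0.29 ]
18.05 pos [520.  282.5 190.3] tilt [-52.8  26.9] rad -33.5 tan 48.9 az 0.0028 F [-0.2  0.4  0.8] op 0.866 q [0.044 1.266 0.291]
18.1 pos [519.5 283.4 190.3] tilt [-53.1  27.3] rad -33.6 tan 49.4 az 0.0039 F [ 0.5 -0.5 -0. ] op 0.865 q [0.044 1.266 0.291]
18.15 pos [519.1 284.  190.4] tilt [-53.1  27.3] rad -33.5 tan 49.5 az 0.0051 F [0.4 0.5 0.2] op 0.865 q [0.044 1.266 0.291]
18.2 pos [518.9 284.4 190.3] tilt [-53.2  27.2] rad -33.5 tan 49.4 az 0.0059 F [-0.4  0.3 -0. ] op 0.87 q [0.044 1.266 0.291]
18.25 pos [518.8 284.6 190.3] tilt [-53.   27.1] rad -33.5 tan 49.3 az 0.0066 F [ 0.7 -0.   0.9] op 0.865 q [0.044 1.266 0.291]
```

Tangential moves have little transient effect. The tilt came from the fast sweep, so I'll test whether a fast reverse sweep undoes it.

Request:
send_rows --motion '[0,3,0,0,7.4,0,4.5,0,0,7.4,0,4.5,0,0,7.4,0,4.5,0,0,7.4,0,3,0,0,7.4,0,2,0,0,7.4,0,1,0,0,7.4]'

```text
time: 18.95
eef_pos: [0.5192, 0.059, 0.1849]
tcp_rot: [1.0, 0.009, -0.025, -0.014]
contact_force: [0.1, -0.9, -0.2]
opening: 0.867
```

```bash
python3 s.py 8
```

```text
18.95 pos [519.2  59.  184.9] tilt [-50.2  28.3] rad -46.7 tan 33.8 az 0.0191 F [ 0.1 -0.9 -0.2] op 0.867 q [ 0.025  1.258 -0.12 ]
19.0 pos [519.4  58.3 184.9] tilt [-50.2  27.5] rad -46.8 tan 33.0 az 0.0188 F [-0.5 -0.8  0.3] op 0.87 q [ 0.024  1.257 -0.121]
19.05 pos [519.4  59.6 184.9] tilt [-50.2  28.6] rad -46.6 tan 34.1 az 0.019 F [ 0.4  0.2 -0.3] op 0.871 q [ 0.025  1.258 -0.119]
19.1 pos [519.4  60.5 184.9] tilt [-50.2  29. ] rad -46.6 tan 34.6 az 0.0199 F [-0.1 -0.6  0.5] op 0.867 q [ 0.026  1.258 -0.119]
19.15 pos [519.4  60.9 184.9] tilt [-50.3  28.9] rad -46.6 tan 34.6 az 0.0208 F [-0.1 -0.4 -0.1] op 0.866 q [ 0.025  1.258 -0.119]
19.2 pos [519.4  61.1 184.9] tilt [-50.4  28.8] rad -46.7 tan 34.4 az 0.0214 F [ 0.4 -0.1 -0.3] op 0.869 q [ 0.025  1.258 -0.119]
19.25 pos [519.3  61.2 184.8] tilt [-50.5  28.6] rad -46.8 tan 34.4 az 0.0217 F [-0.3  0.8 -0.1] op 0.862 q [ 0.025  1.258 -0.119]
19.3 pos [519.3  61.1 184.8] tilt [-50.5  28.5] rad -46.8 tan 34.2 az 0.0218 F [-0.8  0.2 -0.2] op 0.865 q [ 0.025  1.258 -0.119]
```

The world tilt stays constant during such sweeps. At azimuth about -29° it is purely radial, and there a raise with a lock at the overshoot can remove it.

Request:
send_rows --motion '[0,2,0,0,7.4,0,3,0,0,7.4,0,4,0,0,7.4,0,4,0,0,7.4,0,4,0,0,7.4,0,4,0,0,7.4,0,4,0,0,7.4,0,4,0,0,7.4,0,3,0,0,7.4,0,2,0,0,7.4,0,1,0,0,7.4]'

```text
time: 20.4
eef_pos: [0.5339, -0.2899, 0.1737]
tcp_rot: [0.999, 0.021, -0.024, -0.016]
contact_force: [-0.6, -0.2, -0.2]
opening: 0.862
```

```bash
python3 s.py 6|tail -2
```

```text
20.6 pos [ 533.8 -287.7  173.7] tilt [-48.7  30.7] rad -57.4 tan 4.0 az 0.0446 F [ 0.1 -0.4  0.5] op 0.862 q [-0.006  1.257 -0.701]
20.65 pos [ 533.8 -287.5  173.9] tilt [-48.5  30.4] rad -57.1 tan 3.8 az 0.0451 F [-0.2  0.6 -0.5] op 0.867 q [-0.006  1.257 -0.701]
```

Request:
send_rows --motion '[0,0,-5,0,7.4]'

```text
time: 20.75
eef_pos: [0.5322, -0.2843, 0.2151]
tcp_rot: [0.999, 0.023, -0.031, -0.022]
contact_force: [0.9, -0.5, -1.0]
opening: 0.866
```

```bash
python3 s.py 3
```

```text
20.75 pos [ 532.2 -284.3  215.1] tilt [-62.8  41.7] rad -75.0 tan 7.2 az 0.0471 F [ 0.9 -0.5 -1. ] op 0.866 q [-0.005  1.348 -0.701]
20.8 pos [ 538.1 -288.4  230.6] tilt [-43.7  27.3] rad -51.4 tan 3.4 az 0.0468 F [ 2.  -1.5  7.3] op 0.869 q [-0.005  1.352 -0.701]
20.85 pos [ 539.5 -289.6  231.2] tilt [-38.7  23.2] rad -45.1 tan 2.2 az 0.0467 F [1.3 0.1 0.8] op 0.868 q [-0.005  1.346 -0.701]
```

Request:
send_rows --motion '[0,0,-5,0,7.4]'

```text
time: 20.95
eef_pos: [0.5382, -0.2871, 0.2674]
tcp_rot: [0.999, 0.024, -0.024, -0.016]
contact_force: [-0.1, 1.0, -2.1]
opening: 0.868
```

```bash
python3 s.py 3
```

```text
20.95 pos [ 538.2 -287.1  267.4] tilt [-48.4  30.9] rad -57.2 tan 4.5 az 0.0486 F [-0.1  1.  -2.1] op 0.868 q [-0.005  1.422 -0.701]
21.0 pos [ 543.  -290.4  282.1] tilt [-30.4  17.3] rad -35.0 tan 0.9 az 0.0484 F [ 2.1 -0.5  7.2] op 0.866 q [-0.005  1.425 -0.701]
21.05 pos [ 543.9 -291.1  282. ] tilt [-27.   14.6] rad -30.7 tan 0.1 az 0.0483 F [ 0.6 -0.3  2. ] op 0.866 q [-0.005  1.421 -0.701]
```

Each raise removes about 13 mrad. Two more.

Request:
send_rows --motion '[0,0,-5,0,7.4]'

```text
time: 21.15
eef_pos: [0.5425, -0.2887, 0.3169]
tcp_rot: [0.999, 0.025, -0.018, -0.011]
contact_force: [0.2, -1.4, -1.8]
opening: 0.866
```

```bash
python3 s.py 3|tail -1
```

```text
21.25 pos [ 547.2 -292.1  331.9] tilt [-15.2   5.8] rad -16.1 tan -2.0 az 0.0498 F [0.3 0.1 1. ] op 0.866 q [-0.005  1.493 -0.701]
```

Request:
send_rows --motion '[0,0,-5,0,7.4]'

```text
time: 21.35
eef_pos: [0.5456, -0.2896, 0.3659]
tcp_rot: [1.0, 0.026, -0.013, -0.007]
contact_force: [0.2, -0.6, -1.7]
opening: 0.867
```

```bash
python3 s.py 3|tail -1
```

```text
21.45 pos [ 549.5 -292.5  381.6] tilt [-3.5 -2.7] rad -1.9 tan -4.1 az 0.0512 F [-1.   0.1  2.3] op 0.87 q [-0.004  1.564 -0.701]
```

Request:
send_rows --motion '[0,0,0,0,7.4]'

```text
time: 21.55
eef_pos: [0.5502, -0.292, 0.3829]
tcp_rot: [1.0, 0.026, -0.0, 0.002]
contact_force: [-0.2, -0.3, -1.3]
opening: 0.868
```

```bash
python3 s.py 5|tail -2
```

```text
21.7 pos [ 549.7 -292.   381.6] tilt [-3. -3.] rad -1.2 tan -4.1 az 0.052 F [ 1.1 -0.1 -0.4] op 0.865 q [-0.004  1.564 -0.701]
21.75 pos [ 549.5 -292.   380.7] tilt [-4.3 -2.1] rad -2.8 tan -3.9 az 0.0517 F [-0.3  0.5 -0.4] op 0.867 q [-0.004  1.564 -0.701]
```

Request:
send_rows --motion '[0,-1,0,0.05,7.4,0,-2,0,0,7.4,-0.1,-2.8,0,0,7.4,-0.1,-2.8,0,0,7.4,-0.1,-2.8,0,0,7.4,-0.1,-2.8,0,0,7.4,-0.1,-2.8,0,0,7.4,-0.1,-2.8,0,0,7.4,-0.1,-2.8,0,0,7.4,-0.1,-2.8,0,0,7.4,-0.1,-2.8,0,0,7.4,-0.1,-2.8,0,0,7.4]'

```text
time: 22.95
eef_pos: [0.5313, 0.0373, 0.3669]
tcp_rot: [1.0, 0.005, -0.012, -0.005]
contact_force: [-0.0, -0.3, -0.0]
opening: 0.871
```

Request:
send_rows --motion '[-0.1,-2.8,0,0,7.4,-0.1,-2.8,0,0,7.4,-0.1,-2.8,0,0,7.4,-0.1,-2.8,0,0,7.4,-0.1,-2.8,0,0,7.4,-0.1,-2.8,0,0,7.4,-0.1,-2.8,0,0,7.4,-0.1,-2.8,0,0,7.4,0,-2,0,0,7.4,0,-1.5,0,0,7.4,0,-1,0,0,7.4,0,-0.5,0,0,7.4]'

```text
time: 24.15
eef_pos: [0.5047, 0.3335, 0.3588]
tcp_rot: [1.0, 0.016, -0.021, -0.005]
contact_force: [-0.0, -0.7, -0.0]
opening: 0.866
```

```bash
python3 s.py 6|tail -2
```

```text
24.35 pos [505.4 332.1 359.3] tilt [-41.    8.7] rad -29.5 tan 29.8 az 0.0314 F [-0.2 -0.7 -0.1] op 0.87 q [0.024 1.557 0.371]
24.4 pos [505.5 332.  359.4] tilt [-40.8   8.9] rad -29.2 tan 29.8 az 0.031 F [ 0.6 -1.   0.8] op 0.864 q [0.024 1.557 0.371]
```

The +y sweep drifts the tilt again, while continuous descent adds outward tilt. I'll use the descent to compensate. Tilt about the jaw axis does not affect the grip, so only the x-tilt matters.

Request:
send_rows --motion '[0,0,2.5,0.03,7.4,0,0,3,0,7.4,0,0,3,0,7.4,0,0,3,0,7.4,0,0,3,0,7.4,0,0,3,0,7.4]'

```text
time: 25.0
eef_pos: [0.5056, 0.3304, 0.1888]
tcp_rot: [1.0, -0.004, -0.011, -0.008]
contact_force: [0.8, -0.0, 0.1]
opening: 0.868
```

```bash
python3 s.py 7
```

```text
25.0 pos [505.6 330.4 188.8] tilt [-22.6  15.5] rad -10.5 tan 25.3 az -0.008 F [ 0.8 -0.   0.1] op 0.868 q [0.024 1.237 0.4  ]
25.05 pos [502.3 328.9 182.1] tilt [-32.5  11.1] rad -21.1 tan 27.1 az -0.0082 F [-0.9 -1.6 -4.4] op 0.867 q [0.024 1.236 0.4  ]
25.1 pos [502.4 329.1 184.1] tilt [-32.9  11.1] rad -21.4 tan 27.3 az -0.008 F [-0.1 -0.5 -0.9] op 0.869 q [0.024 1.24  0.4  ]
25.15 pos [504.  330.  187.3] tilt [-28.4  13.2] rad -16.5 tan 26.5 az -0.0078 F [-1.  -0.4  0.3] op 0.867 q [0.025 1.241 0.4  ]
25.2 pos [505.4 330.8 189.8] tilt [-24.1  15.1] rad -11.9 tan 25.8 az -0.0075 F [ 0.5 -0.2  0.8] op 0.869 q [0.025 1.241 0.4  ]
25.25 pos [506.2 331.3 191.4] tilt [-21.2  16.2] rad -8.9 tan 25.2 az -0.0073 F [0.6 0.7 1. ] op 0.863 q [0.025 1.241 0.4  ]
25.3 pos [506.6 331.6 192.2] tilt [-19.7  16.9] rad -7.3 tan 25.0 az -0.0071 F [ 0.3 -0.4 -0.3] op 0.864 q [0.025 1.24  0.4  ]
```

```bash
cat > rings.py <<'E'
from h import *
import sys
st=ctrl.get_state(); p,d=cams.read_camera("wrist"); P=cloud("wrist",d,st); np.savez('/tmp/w.npz',p=p,d=d,P=P)
cv2.imwrite(sys.argv[1],p[:,:,::-1])
Z=P[...,2]; hsv=cv2.cvtColor(p,cv2.COLOR_RGB2HSV)
for a in sys.argv[2:]:
    x,y,z0,rad=[float(v)/1000 for v in a.split(',')]
    m=(d>0)&(np.hypot(P[...,0]-x,P[...,1]-y)<rad+.02)&(abs(Z-z0)<.004)&(p.mean(-1)>90)
    nl,lab,stt,_=cv2.connectedComponentsWithStats(m.astype(np.uint8))
    if nl<2: print('none'); continue
    k=1+np.argmax(stt[1:,4]); m=lab==k
    cs,_=cv2.findContours(m.astype(np.uint8),cv2.RETR_EXTERNAL,cv2.CHAIN_APPROX_NONE); c=max(cs,key=cv2.contourArea)[:,0]
    print(a,'outer',(circ(P[c[:,1],c[:,0],:2])*1000).round(1),'ztop',np.median(Z[m]).round(4),m.sum())
E
python3 rings.py pics/w8.png 526,314,22,31 506,213,20,25; python3 go.py 526 314 120 35.5
```

```text
526,314,22,31 outer [526.2 314.8  30.1] ztop 0.0222 2034
506,213,20,25 outer [505.4 217.1  23.9] ztop 0.0201 968
25.35 tip now [507.3 331.1 227.9] tilt [-19.3  17.1] az -0.0069 F [ 0.2  0.7 -0.7] op mm 74.1 -> tool cm [ 2.09  1.88 10.72] norm 11.1
```

View pics/w8.png

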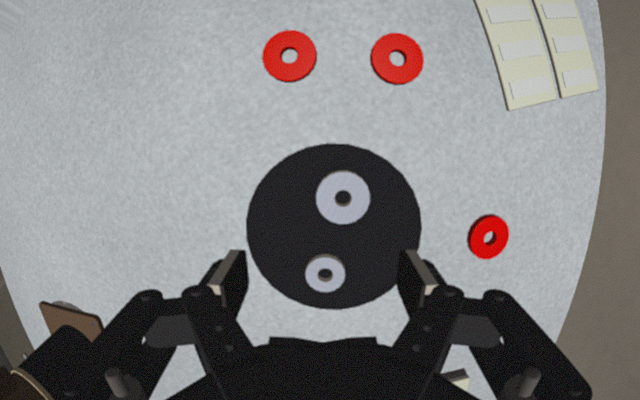

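Wide spacer centre is (526.2, 314.8), with its top at 22.2 mm ✓. Descending onto it.

Request:
send_rows --motion '[0.4,0.35,2.5,0,7.4,0.4,0.35,2.8,0,7.4,0.4,0.35,2.8,0,7.4,0.4,0.35,2.8,0,7.4]'

```text
time: 25.75
eef_pos: [0.5316, 0.3241, 0.0969]
tcp_rot: [1.0, -0.003, 0.004, -0.014]
contact_force: [-0.1, 0.9, -0.1]
opening: 0.863
```

```bash
python3 s.py 8|tail -1; python3 go.py 526.2 314.5 40 35.5
```

```text
26.1 pos [531.  324.3  97.8] tilt [ 7.9 28.4] rad 21.6 tan 20.1 az -0.0055 F [0.9 1.3 0.9] op 0.869 q [0.027 1.048 0.367]
26.1 tip now [530.8 323.3 133.3] tilt [ 7.9 28.4] az -0.0055 F [0.9 1.3 0.9] op mm 74.2 -> tool cm [-0.52  1.15  9.29] norm 9.4
```

Request:
send_rows --motion '[-0.2,0.6,4.6,0,7.4]'

```text
time: 26.2
eef_pos: [0.5366, 0.323, 0.061]
tcp_rot: [1.0, -0.002, 0.013, -0.018]
contact_force: [0.5, 0.4, -0.0]
opening: 0.863
```

```bash
python3 s.py 3|tail -1;python3 go.py 526.2 314.5 40 35.5
```

```text
26.3 pos [526.  318.3  48. ] tilt [ 0.1 25.3] rad 13.2 tan 21.6 az -0.0054 F [-1.2 -0.6 -1. ] op 0.87 q [0.029 0.967 0.358]
26.3 tip now [526.  317.4  83.5] tilt [ 0.1 25.3] az -0.0054 F [-1.2 -0.6 -1. ] op mm 74.3 -> tool cm [0.03 0.4  4.34] norm 4.4
```

Request:
send_rows --motion '[0.2,0.3,4,0,7.4]'

```text
time: 26.4
eef_pos: [0.5333, 0.3188, 0.0147]
tcp_rot: [1.0, -0.002, 0.006, -0.015]
contact_force: [1.6, 0.6, 0.2]
opening: 0.867
```

```bash
python3 s.py 8|tail -1; python3 go.py 526.2 314.5 15 35.5
```

```text
26.75 pos [529.9 317.2  10.9] tilt [ 4.4 27. ] rad 17.7 tan 20.9 az -0.0052 F [ 0.  -0.2 -0.1] op 0.868 q [0.03  0.899 0.351]
26.75 tip now [529.7 316.3  46.4] tilt [ 4.4 27. ] az -0.0052 F [ 0.  -0.2 -0.1] op mm 74.1 -> tool cm [-0.36  0.26  3.13] norm 3.2
```

Request:
send_rows --motion '[-0.1,0.08,0.8,0,7.4,-0.1,0.08,0.8,0,7.4,-0.1,0.08,0.8,0,7.4,-0.05,0.03,0.4,0,7.4,0,0,0.2,0,7.4]'

```text
time: 27.25
eef_pos: [0.5293, 0.3167, -0.0164]
tcp_rot: [1.0, -0.002, 0.006, -0.015]
contact_force: [-0.9, 0.5, 0.5]
opening: 0.873
```

```bash
python3 s.py 5|tail -1; python3 go.py 526.2 314.5 15.5 35.5; python3 look.py pics/w9.png
```

```text
27.45 pos [529.8 316.9 -15.6] tilt [13.  30.4] rad 26.8 tan 19.4 az -0.0049 F [ 0.8 -0.3  0. ] op 0.864 q [0.032 0.843 0.348]
27.45 tip now [529.4 315.9  19.8] tilt [13.  30.4] az -0.0049 F [ 0.8 -0.3  0. ] op mm 73.8 -> tool cm [-0.32  0.15  0.43] norm 0.6
27.45 [ 0.5298  0.3169 -0.0156] [ 0.9999 -0.0023  0.0065 -0.0152] 0.8643039662653381 [ 0.8  -0.34  0.04]
finger z max [-0.0231 -0.0223 -0.0208]
```

View pics/w9.png

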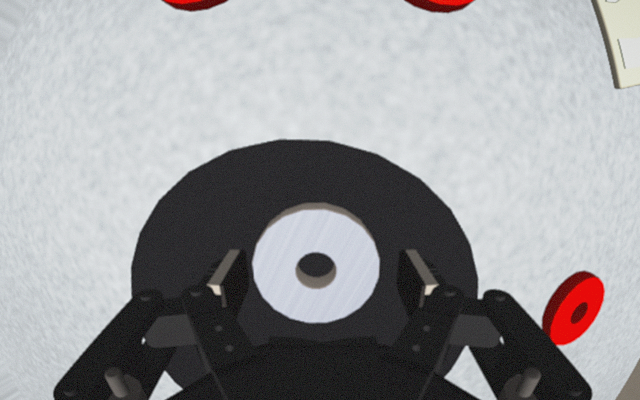

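Request:
send_rows --motion '[-0.3,0.15,0.45,0,7.4]'

```text
time: 27.6
eef_pos: [0.5282, 0.3161, -0.019]
tcp_rot: [1.0, -0.002, 0.008, -0.016]
contact_force: [0.7, -0.6, -0.1]
opening: 0.864
```

```bash
python3 s.py 6|tail -1; python3 go.py 526.2 314.5 15 35.5
```

```text
27.85 pos [527.  315.6 -20. ] tilt [13.3 30.5] rad 27.1 tan 19.3 az -0.0049 F [0.2 0.2 0.3] op 0.863 q [0.032 0.833 0.347]
27.85 tip now [526.5 314.5  15.5] tilt [13.3 30.5] az -0.0049 F [0.2 0.2 0.3] op mm 73.7 -> tool cm [-0.03  0.    0.04] norm 0.1
```

Request:
send_rows --motion '[0,0,0,0,5.6,0,0,0,0,5.6,0,0,0,0,5.6]' --grip_force 40

```text
time: 28.15
eef_pos: [0.5276, 0.3159, -0.0191]
tcp_rot: [1.0, -0.002, 0.007, -0.016]
contact_force: [0.0, -0.4, -0.4]
opening: 0.702
```

```bash
python3 s.py 2
```

```text
28.15 pos [527.6 315.9 -19.1] tilt [14.7 31. ] rad 28.5 tan 19.1 az -0.0049 F [ 0.  -0.4 -0.4] op 0.702 q [0.032 0.833 0.347]
28.2 pos [527.6 315.9 -19.2] tilt [14.7 31. ] rad 28.5 tan 19.1 az -0.0049 F [0.9 0.5 1. ] op 0.709 q [0.032 0.833 0.347]
```

It gripped at about 60 mm. The narrow ring also read 2 mm small, so this is consistent. Lift and carry back.

Request:
send_rows --motion '[0,0,-0.5,0,5.6,0,0,-1.5,0,5.6,0,0,-2.5,0,5.6,0,0,-3,0,5.6,0,0,-3,0,5.6,0,0,-3,0,5.6,0,0,-3,0,5.6,0,0,-2,0,5.6,0,0,-1,0,5.6,0,0,-0.5,0,5.6]'

```text
time: 29.2
eef_pos: [0.5227, 0.3086, 0.1943]
tcp_rot: [1.0, -0.002, 0.007, -0.015]
contact_force: [-0.0, 0.4, -1.0]
opening: 0.711
```

```bash
python3 s.py 6|tail -1; python3 rings.py pics/w10.png 506,213,20,25; python3 go.py 559.4 -229.4 210 32
```

```text
29.45 pos [521.4 308.1 190.4] tilt [ 8.6 28.5] rad 21.9 tan 20.2 az -0.0048 F [ 0.1  0.1 -1.7] op 0.707 q [0.025 1.206 0.351]
506,213,20,25 outer [516.5 211.2  14.1] ztop 0.0201 343
29.5 tip now [521.1 307.2 222.3] tilt [ 8.4 28.4] az -0.0048 F [-0.3  0.7 -0.5] op mm 60.6 -> tool cm [ 4.08 53.66 -0.27] norm 53.8
```

View pics/w10.png

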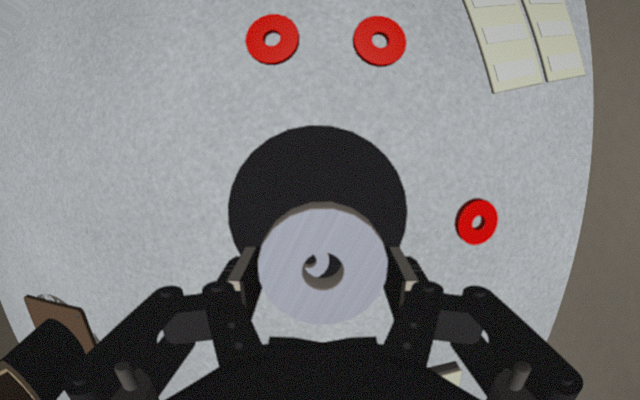

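The wide ring is held at (322,268). Now carry it to the arbor.

Request:
send_rows --motion '[0.1,1,0,0,5.6,0.15,2,0,0,5.6,0.2,3,0,0,5.6,0.2,3,0,0,5.6,0.2,3,0,0,5.6,0.2,3,0,0,5.6,0.2,3,0,0,5.6,0.2,3,0,0,5.6,0.2,3,0,0,5.6,0.2,3,0,0,5.6,0.2,3,0,0,5.6,0.2,3,0,0,5.6]'

```text
time: 30.7
eef_pos: [0.5358, -0.0378, 0.1686]
tcp_rot: [1.0, 0.0, -0.006, -0.012]
contact_force: [0.4, 0.0, -0.4]
opening: 0.7
```

Request:
send_rows --motion '[0.2,3,0,0,5.6,0.2,3,0,0,5.6,0.2,3,0,0,5.6,0.2,3,0,0,5.6,0.2,3,0,0,5.6,0.1,2,0,0,5.6,0,1.2,0,0,5.6,0,0.6,0,0,5.6]'

```text
time: 31.5
eef_pos: [0.5395, -0.2395, 0.1555]
tcp_rot: [1.0, -0.003, -0.013, -0.015]
contact_force: [-0.2, -0.9, -1.0]
opening: 0.707
```

```bash
cat > held.py <<'E'
# centre of held ring in tool frame; args: pic, ring radius mm, ring z(tool, mm) top approx
from h import *
import sys
st=ctrl.get_state(); p,d=cams.read_camera("wrist"); P=cloud("wrist",d,st); np.savez('/tmp/w.npz',p=p,d=d,P=P); cv2.imwrite(sys.argv[1],p[:,:,::-1])
r=R.from_quat(st['tcp_rot']).as_matrix(); T=(P-st['eef_pos'])@r
zc,rad=float(sys.argv[2])/1000,float(sys.argv[3])/1000
m=(d>0)&(abs(T[...,2]-zc)<.006)&(np.hypot(T[...,0],T[...,1])<rad+.012)&(p.mean(-1)>90)
nl,lab,stt,_=cv2.connectedComponentsWithStats(m.astype(np.uint8)); k=1+np.argmax(stt[1:,4]); m=lab==k
q=T[m]; print('n',m.sum(),'z',np.median(q[:,2]).round(4))
# inner hole + outer contours
cs,h=cv2.findContours(m.astype(np.uint8),cv2.RETR_CCOMP,cv2.CHAIN_APPROX_NONE)
for c,hh in zip(cs,h[0]):
    if len(c)>25:
        c=c[:,0]; print('hole' if hh[3]>=0 else 'outer',len(c),(circ(T[c[:,1],c[:,0],:2])*1000).round(1))
A=np.c_[q[:,:2],np.ones(len(q))]; co=np.linalg.lstsq(A,q[:,2],rcond=None)[0]; n=r@np.r_[-co[:2],1]; print('ring normal world mrad',(n[:2]/n[2]*1000).round(1),'world top centre z',((st['eef_pos']+r@[0,0,np.median(q[:,2])])*1000).round(1))
E
python3 s.py 4|tail -1; python3 held.py pics/w11.png -41 31; python3 go.py 559.4 -229.4 150 32
```

```text
31.65 pos [ 539.9 -238.   155.8] tilt [-24.6  29.3] rad -34.4 tan 16.9 az -0.0048 F [-0.3  0.3 -1.1] op 0.705 q [ 0.011  1.198 -0.591]
n 10715 z -0.0413
outer 373 [ 0.1 -0.2 30.1]
hole 115 [ 0.  -0.1  9.8]
ring normal world mrad [38.   2.3] world top centre z [ 541.  -239.3  197.2]
31.7 tip now [ 540.9 -238.6  188. ] tilt [-24.4  29.2] az -0.0041 F [-0.4  0.5 -0.6] op mm 60.3 -> tool cm [ 1.94 -0.81  3.78] norm 4.3
```

View pics/w11.png

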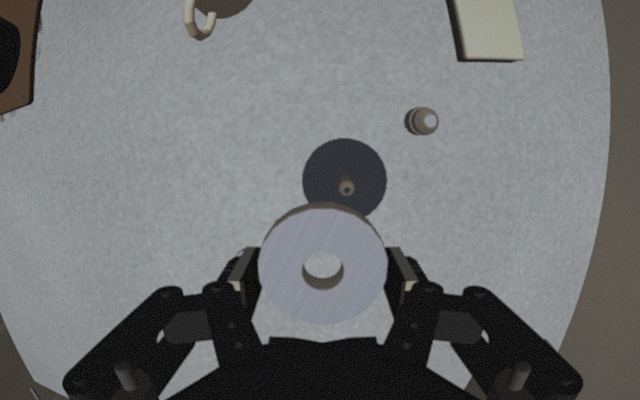

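Held ring centre is within 0.2 mm of the tool axis, but the flight left it tilted 38 mrad. I'll level it with two locked raises and then come down.

Request:
send_rows --motion '[0.3,-0.2,-4.9,0,5.6]'

```text
time: 31.8
eef_pos: [0.5396, -0.2331, 0.1967]
tcp_rot: [1.0, -0.002, -0.02, -0.02]
contact_force: [0.4, -0.5, -1.5]
opening: 0.708
```

```bash
python3 s.py 3|tail -1
```

```text
31.9 pos [ 547.9 -237.8  212.2] tilt [-13.8  22.7] rad -21.7 tan 15.3 az -0.0025 F [ 0.7 -0.9  1. ] op 0.703 q [ 0.012  1.287 -0.585]
```

Request:
send_rows --motion '[0.3,-0.2,-4.9,0,5.6]'

```text
time: 32.0
eef_pos: [0.5477, -0.2338, 0.2483]
tcp_rot: [1.0, -0.001, -0.012, -0.015]
contact_force: [0.3, 0.1, -1.6]
opening: 0.704
```

```bash
python3 s.py 3|tail -1
```

```text
32.1 pos [ 554.3 -237.5  262.8] tilt [-1.5 15.2] rad -7.3 tan 13.4 az -0.0005 F [-0.2  0.1  1.2] op 0.705 q [ 0.012  1.362 -0.58 ]
```

Request:
send_rows --motion '[0,0,1,0,5.6,0,0,2,0,5.6,0,0,2.8,0,5.6,0,0,2.8,0,5.6,0,0,2,0,5.6]'

```text
time: 32.6
eef_pos: [0.5576, -0.2336, 0.1559]
tcp_rot: [1.0, 0.003, 0.005, -0.004]
contact_force: [-0.2, -0.2, -0.7]
opening: 0.704
```

```bash
python3 s.py 7|tail -2; python3 held.py pics/w12.png -41 31; python3 go.py 559.4 -229.4 150 32
```

```text
32.85 pos [ 559.2 -235.1  160.2] tilt [13.3  6.4] rad 9.8 tan 11.0 az 0.0045 F [-0.8 -1.  -0.3] op 0.707 q [ 0.014  1.163 -0.581]
32.9 pos [ 559.7 -235.5  161.1] tilt [14.7  5.4] rad 11.4 tan 10.7 az 0.0044 F [-0.  -0.6 -1.3] op 0.706 q [ 0.014  1.163 -0.581]
n 10700 z -0.0413
outer 367 [ 0.1 -0.2 30.1]
hole 115 [ 0.1 -0.1  9.8]
ring normal world mrad [-1.4 25.6] world top centre z [ 559.1 -235.7  202.4]
32.95 tip now [ 559.3 -235.8  193.5] tilt [15.3  5.1] az 0.0043 F [ 0.1  0.9 -0.9] op mm 60.1 -> tool cm [-0.06 -0.62  4.35] norm 4.4
```

Request:
send_rows --motion '[0,-0.1,0.8,0,5.6,0,-0.1,1.4,0,5.6,0,-0.1,1.4,0,5.6,0,-0.1,1.4,0,5.6,0,-0.1,1.4,0,5.6,0,-0.1,1.4,0,5.6,0,0,1.4,0,5.6,0,0,1.2,0,5.6,0,0,0.8,0,5.6,0,0,0.4,0,5.6]'

```text
time: 33.95
eef_pos: [0.5626, -0.2291, 0.0369]
tcp_rot: [1.0, 0.002, 0.009, -0.002]
contact_force: [-0.1, 0.5, -0.1]
opening: 0.707
```

```bash
python3 s.py 6|tail -1; python3 held.py pics/w13.png -41 31; python3 go.py 559.4 -229.4 50 36
python3 - <<'E'
from h import *
z=np.load('/tmp/w.npz'); P=z['P'];p=z['p']; Z=P[...,2]
m=(np.hypot(P[...,0]-.5594,P[...,1]+.2294)<.02)&(Z>.03)&(Z<.058); print('post vis',m.sum(),P[m].mean(0).round(4) if m.any() else '')
E
```

```text
34.2 pos [ 563.8 -229.8   39.2] tilt [20.5  1.8] rad 18.3 tan 9.4 az 0.0043 F [ 0.1 -0.  -2. ] op 0.705 q [ 0.015  0.94  -0.572]
n 10697 z -0.0413
outer 360 [ 0.1 -0.2 30.1]
hole 113 [ 0.1 -0.   9.9]
ring normal world mrad [-7.4 29.3] world top centre z [ 562.9 -229.9   80.5]
34.25 tip now [ 563.1 -229.9   75.4] tilt [20.7  1.6] az 0.0043 F [ 0.4 -0.6 -0.1] op mm 60.3 -> tool cm [-0.42 -0.05  2.53] norm 2.6
post vis 12 [ 0.5608 -0.234   0.0514]
```

View pics/w13.png

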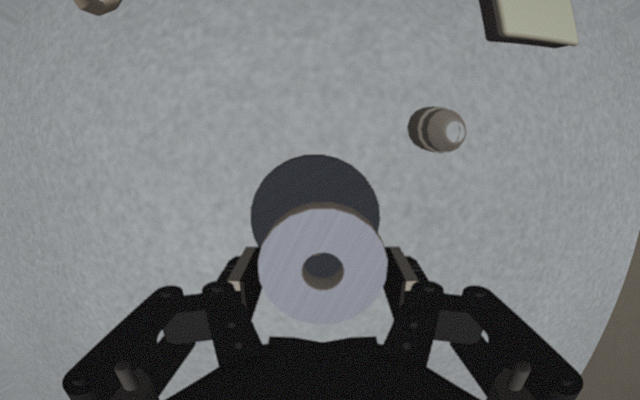

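Held ring centre is (563.1, -229.9), so I need -3.7 mm in x before threading.

Request:
send_rows --motion '[-0.37,-0.05,0.3,0,5.6]'

```text
time: 34.35
eef_pos: [0.5613, -0.2299, 0.0376]
tcp_rot: [1.0, 0.002, 0.012, -0.0]
contact_force: [-0.1, 0.2, -0.5]
opening: 0.706
```

```bash
python3 s.py 6|tail -1; python3 go.py 559.5 -229.5 50 36
```

```text
34.6 pos [ 560.2 -229.4   36.5] tilt [20.9  1.5] rad 18.8 tan 9.3 az 0.0042 F [ 0.1 -0.7 -0.9] op 0.7 q [ 0.015  0.932 -0.575]
34.6 tip now [ 559.4 -229.4   72.5] tilt [20.9  1.5] az 0.0042 F [ 0.1 -0.7 -0.9] op mm 59.8 -> tool cm [-0.04  0.01  2.25] norm 2.2
```

Request:
send_rows --motion '[-0.01,0,0.4,0,5.6,-0.01,0,0.4,0,5.6,-0.01,0,0.4,0,5.6,-0.01,0,0.4,0,5.6,-0.01,0,0.4,0,5.6]'

```text
time: 35.1
eef_pos: [0.5605, -0.2296, 0.0154]
tcp_rot: [1.0, 0.002, 0.011, -0.0]
contact_force: [0.3, -0.1, -0.8]
opening: 0.706
```

```bash
python3 s.py 5|tail -3; python3 go.py 559.5 -229.5 17 36
```

```text
35.2 pos [ 559.9 -229.2   14.8] tilt [20.5  1.8] rad 18.3 tan 9.4 az 0.0042 F [ 1.4 -0.2  0.1] op 0.701 q [ 0.016  0.895 -0.576]
35.25 pos [ 560.3 -229.4   15.3] tilt [21.2  1.4] rad 19.1 tan 9.3 az 0.0042 F [-0.7 -0.4 -0.9] op 0.701 q [ 0.016  0.895 -0.576]
35.3 pos [ 560.5 -229.6   15.7] tilt [21.8  1. ] rad 19.8 tan 9.2 az 0.0042 F [0.1 0.1 0.2] op 0.707 q [ 0.016  0.895 -0.576]
35.3 tip now [ 559.7 -229.6   51.7] tilt [21.8  1. ] az 0.0042 F [0.1 0.1 0.2] op mm 60.4 -> tool cm [-0.1  -0.01  3.46] norm 3.5
```

It's threaded past the nose with no lateral force. Continuing down.

Request:
send_rows --motion '[-0.02,0,0.4,0,5.6,-0.02,0,0.4,0,5.6,-0.01,0,0.4,0,5.6,-0.01,0,0.4,0,5.6,-0.01,0,0.4,0,5.6,-0.01,0,0.4,0,5.6,-0.01,0,0.4,0,5.6,-0.01,0,0.2,0,5.6]'

```text
time: 36.1
eef_pos: [0.5607, -0.2299, -0.0163]
tcp_rot: [1.0, 0.002, 0.011, -0.0]
contact_force: [-0.5, -0.9, -0.9]
opening: 0.703
```

```bash
python3 s.py 4|tail -2; python3 go.py 559.5 -229.5 17 36
```

```text
36.2 pos [ 560.6 -229.8  -16.2] tilt [22.8  0.3] rad 21.0 tan 9.0 az 0.0043 F [-0.4 -0.  -1. ] op 0.7 q [ 0.017  0.839 -0.577]
36.25 pos [ 560.9 -230.   -15.8] tilt [23.4  0. ] rad 21.6 tan 8.9 az 0.0043 F [-0.6  0.4 -2.1] op 0.705 q [ 0.017  0.839 -0.577]
36.25 tip now [ 560.  -230.    20.2] tilt [23.4  0. ] az 0.0043 F [-0.6  0.4 -2.1] op mm 60.2 -> tool cm [-0.06 -0.05  0.31] norm 0.3
```

Request:
send_rows --motion '[-0.05,-0.04,0.25,0,5.6]'

```text
time: 36.35
eef_pos: [0.561, -0.23, -0.0178]
tcp_rot: [1.0, 0.002, 0.012, 0.0]
contact_force: [0.9, -0.4, -0.3]
opening: 0.706
```

```bash
python3 s.py 4|tail -2
```

```text
36.45 pos [ 560.5 -229.6  -18.4] tilt [23.5 -0. ] rad 21.8 tan 8.9 az 0.0042 F [-1.   0.1 -0.6] op 0.706 q [ 0.017  0.834 -0.577]
36.5 pos [ 560.5 -229.6  -18.3] tilt [23.5  0. ] rad 21.7 tan 8.9 az 0.0042 F [-0.1 -0.1 -0.4] op 0.7 q [ 0.017  0.834 -0.577]
```

Request:
send_rows --motion '[0,0,0.15,0,5.6]'

```text
time: 36.6
eef_pos: [0.5606, -0.2298, -0.019]
tcp_rot: [1.0, 0.002, 0.012, 0.0]
contact_force: [-3.2, 1.4, 9.9]
opening: 0.703
```

```bash
python3 s.py 4|tail -2; python3 held.py pics/w14.png -41 31
```

```text
36.7 pos [ 560.6 -229.8  -18.9] tilt [23.  -0.1] rad 21.3 tan 8.6 az 0.0046 F [-3.1 -0.1  4.6] op 0.705 q [ 0.016  0.834 -0.577]
36.75 pos [ 560.6 -229.8  -18.9] tilt [23.2 -0.2] rad 21.5 tan 8.6 az 0.0045 F [-2.7  1.6  5.2] op 0.702 q [ 0.016  0.833 -0.577]
n 9751 z -0.0414
outer 357 [ 0.1 -0.1 30.2]
hole 191 [ 0.2  7.4 13.9]
ring normal world mrad [-11.    5.8] world top centre z [ 559.7 -229.8   22.5]
```

The wide ring is seated: 5 N reaction, top at 22.5 mm (8+14 ✓). Release and rise.

Request:
send_rows --motion '[0,0,0,0,6.8,0,0,0,0,6.8,0,0,-0.5,0,6.8,0,0,-1.2,0,6.8,0,0,-2,0,6.8,0,0,-3,0,6.2]'

```text
time: 37.4
eef_pos: [0.556, -0.2277, 0.0457]
tcp_rot: [1.0, 0.002, 0.008, -0.002]
contact_force: [0.2, 0.1, -0.4]
opening: 0.723
```

```bash
python3 s.py 3|tail -1
```

```text
37.5 pos [ 560.6 -230.5   51.7] tilt [28.  -2.5] rad 26.8 tan 8.4 az 0.0041 F [-0.1 -0.2  0.3] op 0.724 q [ 0.016  0.95  -0.576]
```

Request:
send_rows --motion '[0,0,-5,0,6.2]'

```text
time: 37.6
eef_pos: [0.5545, -0.2275, 0.09]
tcp_rot: [1.0, 0.002, 0.008, -0.002]
contact_force: [0.5, -0.2, -1.6]
opening: 0.725
```

```bash
python3 s.py 3|tail -1
```

```text
37.7 pos [ 563.  -232.6  103.1] tilt [38.9 -9.2] rad 39.4 tan 6.3 az 0.0044 F [ 0.9 -0.6  1.6] op 0.728 q [ 0.015  1.029 -0.576]
```

Request:
send_rows --motion '[0,0,-5,0,6.2]'

```text
time: 37.8
eef_pos: [0.5571, -0.2296, 0.1403]
tcp_rot: [1.0, 0.002, 0.014, 0.001]
contact_force: [-0.0, 0.5, -0.3]
opening: 0.73
```

```bash
python3 s.py 5; python3 look.py pics/w15.png
```

```text
37.8 pos [ 557.1 -229.6  140.3] tilt [28.7 -2.8] rad 27.6 tan 8.4 az 0.0041 F [-0.   0.5 -0.3] op 0.73 q [ 0.015  1.107 -0.576]
37.85 pos [ 563.5 -233.4  153.9] tilt [ 47.  -14.2] rad 48.8 tan 4.8 az 0.0049 F [ 2.7 -0.7  5.2] op 0.727 q [ 0.015  1.11  -0.576]
37.9 pos [ 564.7 -234.2  153.5] tilt [ 50.5 -16.5] rad 53.0 tan 4.1 az 0.0049 F [ 1.  -0.1  0.7] op 0.725 q [ 0.015  1.105 -0.576]
37.95 pos [ 563.4 -233.4  150.7] tilt [ 46.8 -14.2] rad 48.6 tan 4.8 az 0.0047 F [-0.4 -0.1  0.3] op 0.723 q [ 0.015  1.104 -0.576]
38.0 pos [ 561.9 -232.5  148. ] tilt [ 42.5 -11.5] rad 43.6 tan 5.6 az 0.0046 F [-0.2 -0.3 -0. ] op 0.727 q [ 0.015  1.104 -0.576]
38.0 [ 0.5619 -0.2325  0.148 ] [0.9998 0.0022 0.0212 0.0058] 0.7268205877863403 [-0.16 -0.25 -0.04]
finger z max [-0.0369 -0.0326 -0.0308]
```

View pics/w15.png

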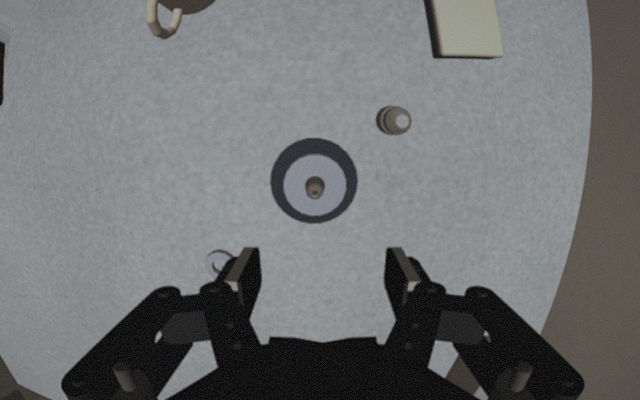

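The wide ring lies concentric on the arbor at (315,185). On to the middle spacer.

Request:
send_rows --motion '[0,-0.5,-1.5,0,6.2,0,-1,-2,0,6.2,-0.2,-2,-2,0,6.2,-0.3,-3,-1,0,6.2,-0.3,-3,0,0,6.2,-0.3,-3,0,0,6.2,-0.3,-3,0,0,6.2,-0.3,-3,0,0,6.2,-0.3,-3,0,0,6.2,-0.3,-3,0,0,6.2,-0.3,-3,0,0,6.2,-0.3,-3,0,0,6.2]'

```text
time: 39.25
eef_pos: [0.5204, 0.0871, 0.2042]
tcp_rot: [1.0, -0.001, 0.01, -0.0]
contact_force: [0.2, 0.2, -0.1]
opening: 0.725
```

Request:
send_rows --motion '[-0.3,-3,0,0,6.2,-0.3,-3,0,0,6.2,-0.3,-3,0,0,6.2,-0.2,-2.5,0,0,6.2,-0.2,-2,0,0,6.2,-0.1,-1.2,0,0,6.2,0,-0.6,0,0,6.2]'

```text
time: 39.95
eef_pos: [0.4996, 0.2505, 0.2005]
tcp_rot: [1.0, 0.001, 0.004, 0.0]
contact_force: [-0.5, -0.1, 1.0]
opening: 0.725
```

```bash
python3 s.py 5|tail -2; python3 rings.py pics/w16.png 506,213,20,25;  python3 go.py 506 214 120 31.5
```

```text
40.1 pos [500.2 249.3 200.7] tilt [ 8.8 -1. ] rad 7.4 tan -4.8 az 0.0017 F [-0.1 -0.7  0.3] op 0.73 q [-0.004  1.228  0.282]
40.15 pos [500.4 249.  200.8] tilt [ 9. -1.] rad 7.6 tan -4.9 az 0.0011 F [ 0.4 -0.1  0.2] op 0.728 q [-0.004  1.228  0.282]
506,213,20,25 outer [505.4 216.7  24.1] ztop 0.0201 1145
40.2 tip now [500.2 248.8 232.4] tilt [ 9.1 -0.9] az 0.0006 F [-0.1 -0.1 -0.3] op mm 62.3 -> tool cm [ 0.48  3.47 11.24] norm 11.8
```

View pics/w16.png

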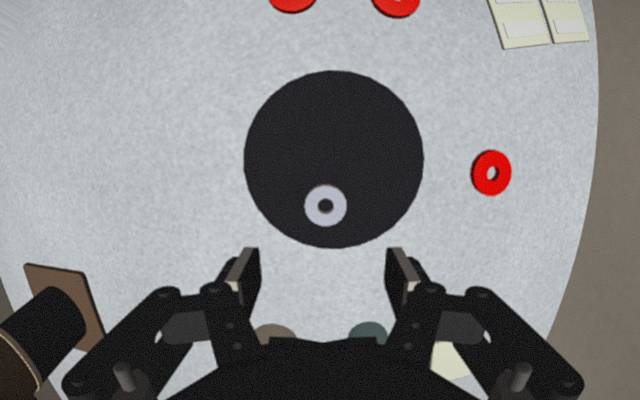

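Tilt is only 9 mrad after that pre-compensation. The middle ring is at (326,205), so I'll descend towards it.

Request:
send_rows --motion '[0.1,0.5,1.5,0,6.2,0.1,0.7,2.2,0,6.2,0.1,0.7,2.2,0,6.2,0.1,0.6,2.2,0,6.2,0,0.5,1.6,0,6.2,0,0.2,0.8,0,6.2]'

```text
time: 40.8
eef_pos: [0.5069, 0.2098, 0.0898]
tcp_rot: [1.0, -0.003, 0.006, 0.001]
contact_force: [0.2, -0.1, -0.1]
opening: 0.723
```

```bash
python3 s.py 5|tail -1; python3 rings.py pics/w17.png 506,215,20,25;  python3 go.py 505.5 215 40 31.5
```

```text
41.0 pos [508.6 211.3  93. ] tilt [15.6 -0.4] rad 14.2 tan -6.3 az -0.0046 F [ 0.2 -0.1 -0.1] op 0.729 q [-0.004  1.016  0.218]
506,215,20,25 outer [505.5 216.5  24.3] ztop 0.0202 2445
41.05 tip now [508.5 211.6 125.1] tilt [16.9 -0.1] az -0.0042 F [0.  0.3 0.9] op mm 61.6 -> tool cm [-0.45 -0.34  8.51] norm 8.5
```

Request:
send_rows --motion '[-0.2,-0.3,4.6,0,6.2]'

```text
time: 41.15
eef_pos: [0.5155, 0.2164, 0.0555]
tcp_rot: [1.0, -0.002, 0.018, -0.002]
contact_force: [0.7, 0.1, 0.9]
opening: 0.73
```

```bash
python3 s.py 3|tail -1;  python3 go.py 505.5 216.3 40 31.5
```

```text
41.25 pos [504.3 214.2  43.8] tilt [ 8.6 -1.9] rad 7.2 tan -5.1 az -0.0036 F [-1.2 -0.6 -1.6] op 0.724 q [-0.005  0.928  0.225]
41.25 tip now [504.  214.2  75.3] tilt [ 8.6 -1.9] az -0.0036 F [-1.2 -0.6 -1.6] op mm 61.8 -> tool cm [ 0.12 -0.21  3.53] norm 3.5
```

Request:
send_rows --motion '[-0.1,-0.2,3.5,0,6.2]'

```text
time: 41.35
eef_pos: [0.5088, 0.2176, 0.014]
tcp_rot: [1.0, -0.002, 0.01, -0.0]
contact_force: [0.7, 0.3, 0.3]
opening: 0.726
```

```bash
python3 s.py 7|tail -1;  python3 go.py 505.5 216.3 14.5 31.5
```

```text
41.65 pos [505.4 216.6  11.3] tilt [12.4 -1. ] rad 11.0 tan -5.8 az -0.0034 F [ 0.  -0.4  0.6] op 0.73 q [-0.005  0.862  0.229]
41.65 tip now [505.  216.6  42.8] tilt [12.4 -1. ] az -0.0034 F [ 0.  -0.4  0.6] op mm 62.3 -> tool cm [0.01 0.03 2.83] norm 2.8
```

Request:
send_rows --motion '[0,0,0.8,0,6.2,0,0,0.8,0,6.2,0,0,0.7,0,6.2,0,0,0.3,0,6.2]'

```text
time: 42.05
eef_pos: [0.5103, 0.2175, -0.0106]
tcp_rot: [1.0, -0.002, 0.011, -0.001]
contact_force: [-0.0, 0.4, -1.1]
opening: 0.726
```

```bash
python3 s.py 5|tail -1;  python3 go.py 505.5 216.5 14.5 31.5
```

```text
42.25 pos [510.5 217.6 -10.2] tilt [23.   1.3] rad 21.7 tan -7.8 az -0.0034 F [-0.  -0.6 -0.2] op 0.727 q [-0.005  0.812  0.229]
42.25 tip now [509.7 217.5  21.3] tilt [23.   1.3] az -0.0034 F [-0.  -0.6 -0.2] op mm 62.0 -> tool cm [-0.44  0.11  0.67] norm 0.8
```

Request:
send_rows --motion '[-0.44,0.11,0.67,0,6.2]'

```text
time: 42.35
eef_pos: [0.5078, 0.2168, -0.0159]
tcp_rot: [1.0, -0.002, 0.013, -0.001]
contact_force: [-0.2, -0.8, -0.0]
opening: 0.726
```

```bash
python3 s.py 5|tail -1;  python3 go.py 505.5 216.5 14.5 31.5
```

```text
42.55 pos [505.6 216.4 -17.4] tilt [22.   1.1] rad 20.7 tan -7.6 az -0.0034 F [ 0.6 -0.8 -0.3] op 0.726 q [-0.005  0.797  0.229]
42.55 tip now [504.9 216.4  14.1] tilt [22.   1.1] az -0.0034 F [ 0.6 -0.8 -0.3] op mm 62.0 -> tool cm [ 0.06 -0.01 -0.04] norm 0.1
```

Request:
send_rows --motion '[0,0,0,0,4.4,0,0,0,0,4.4,0,0,0,0,4.4]' --grip_force 35

```text
time: 42.85
eef_pos: [0.5063, 0.2166, -0.0166]
tcp_rot: [1.0, -0.002, 0.012, -0.001]
contact_force: [-0.4, 0.1, -0.5]
opening: 0.567
```

```bash
python3 held.py pics/w18.png -36 25; python3 s.py 1
```

```text
n 6806 z -0.0368
outer 300 [ 0.1 -0.3 24.4]
hole 106 [ 0.  -0.2  9.7]
ring normal world mrad [-3.4 13.4] world top centre z [505.5 216.5  20.2]
42.9 pos [506.4 216.6 -16.6] tilt [23.6  1.5] rad 22.3 tan -7.9 az -0.0033 F [ 0.1  0.2 -0.5] op 0.57 q [-0.005  0.797  0.229]
```

View pics/w18.png

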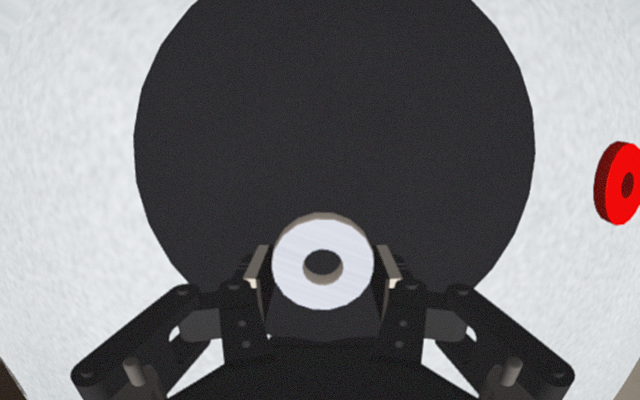

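It gripped at 48.7 mm. I'll lift with locked raises to pre-compensate the carry drift.

Request:
send_rows --motion '[0,0,-0.5,0,4.4,0,0,-1.2,0,4.4,0,0,-2,0,4.4]'

```text
time: 43.2
eef_pos: [0.5026, 0.2158, 0.0189]
tcp_rot: [1.0, -0.002, 0.008, 0.0]
contact_force: [0.8, 1.1, -0.5]
opening: 0.565
```

```bash
python3 s.py 3|tail -1
```

```text
43.3 pos [506.3 216.8  22.6] tilt [25.6  1.9] rad 24.3 tan -8.3 az -0.0032 F [1.1 0.6 0. ] op 0.568 q [-0.005  0.869  0.228]
```

Request:
send_rows --motion '[0,0,-5,0,4.4]'

```text
time: 43.4
eef_pos: [0.4993, 0.2151, 0.0628]
tcp_rot: [1.0, -0.002, 0.005, 0.001]
contact_force: [0.6, 0.5, -1.9]
opening: 0.566
```

```bash
python3 s.py 3|tail -1
```

```text
43.5 pos [509.5 217.8  75.3] tilt [37.1  4.6] rad 35.9 tan -10.4 az -0.0032 F [ 1.3 -0.   0.5] op 0.564 q [-0.005  0.959  0.228]
```

Request:
send_rows --motion '[0,0,-5,0,4.4]'

```text
time: 43.6
eef_pos: [0.5027, 0.2162, 0.1136]
tcp_rot: [1.0, -0.002, 0.012, -0.001]
contact_force: [1.7, -0.1, -1.1]
opening: 0.566
```

```bash
python3 s.py 3|tail -1
```

```text
43.7 pos [511.8 218.6 125.8] tilt [49.7  7.5] rad 48.6 tan -12.6 az -0.0031 F [ 0.4  0.2 -0.3] op 0.567 q [-0.004  1.042  0.228]
```

Request:
send_rows --motion '[0,0,-5,0,4.4]'

```text
time: 43.8
eef_pos: [0.5048, 0.217, 0.1632]
tcp_rot: [1.0, -0.002, 0.019, -0.002]
contact_force: [0.3, -0.6, -1.8]
opening: 0.568
```

```bash
python3 s.py 3|tail -1
```

```text
43.9 pos [513.1 219.1 175.8] tilt [62.2 10.4] rad 61.3 tan -14.9 az -0.0032 F [ 0.6  1.3 -0.5] op 0.565 q [-0.004  1.124  0.228]
```

```bash
python3 s.py 5|tail -1
```

```text
44.1 pos [508.1 217.9 167.4] tilt [47.   6.9] rad 45.9 tan -12.2 az -0.0031 F [ 0.3 -0.2 -0.2] op 0.566 q [-0.004  1.124  0.228]
```

Request:
send_rows --motion '[0.1,0.8,-1,0,4.4,0.2,1.8,-1.2,0,4.4,0.3,3,-0.8,0,4.4,0.4,3,0,0,4.4,0.4,3,0,0,4.4,0.4,3,0,0,4.4,0.4,3,0,0,4.4,0.4,3,0,0,4.4,0.4,3,0,0,4.4,0.4,3,0,0,4.4,0.4,3,0,0,4.4,0.4,3,0,0,4.4]'

```text
time: 45.3
eef_pos: [0.5403, -0.1228, 0.1858]
tcp_rot: [1.0, 0.001, 0.01, -0.003]
contact_force: [-0.4, -0.0, -1.8]
opening: 0.57
```

Request:
send_rows --motion '[0.3,3,0,0,4.4,0.2,2.5,0,0,4.4,0.2,2,0,0,4.4,0.1,1.5,0,0,4.4,0,1,0,0,4.4,0,0.5,0,0,4.4]'

```text
time: 45.9
eef_pos: [0.5441, -0.2368, 0.1797]
tcp_rot: [1.0, -0.002, 0.005, -0.006]
contact_force: [1.4, 0.5, 0.2]
opening: 0.569
```

```bash
python3 s.py 5|tail -1; python3 held.py pics/w19.png -36 25;python3 go.py 559.5 -229.5 90 33
```

```text
46.1 pos [ 544.4 -235.4  180.1] tilt [10.9 11.2] rad 5.5 tan 14.6 az -0.002 F [-0.1  0.1 -0.9] op 0.566 q [ 0.017  1.2   -0.59 ]
n 6162 z -0.0369
outer 283 [ 0.1 -0.1 24.2]
hole 116 [0.2 0.1 9.8]
ring normal world mrad [11.9 -9.1] world top centre z [ 544.  -235.8  217. ]
46.15 tip now [ 544.2 -235.6  213.3] tilt [11.1 11. ] az -0.0016 F [ 0.3 -0.1 -1. ] op mm 48.3 -> tool cm [ 1.4  -0.48 12.35] norm 12.4
```

The carry landed with nearly the right tilt, and the descent should cancel the rest.

Request:
send_rows --motion '[0.2,-0.05,1,0,4.4,0.2,-0.1,1.8,0,4.4,0.2,-0.1,1.8,0,4.4,0.2,-0.1,1.8,0,4.4,0.2,-0.1,1.8,0,4.4,0.1,0,1.8,0,4.4,0.1,0,1.6,0,4.4,0,0,1.2,0,4.4,0,0,0.6,0,4.4,0,0,0.3,0,4.4]'

```text
time: 47.15
eef_pos: [0.5605, -0.2225, 0.0357]
tcp_rot: [1.0, 0.003, 0.007, -0.006]
contact_force: [0.5, -0.2, -1.3]
opening: 0.567
```

```bash
python3 s.py 5|tail -1; python3 held.py pics/w20.png -36 25;python3 go.py 559.5 -229.5 67 31
```

```text
47.35 pos [ 561.2 -223.2   37.4] tilt [15.   9.8] rad 10.4 tan 14.7 az 0.0064 F [ 0.5 -0.8  0.4] op 0.568 q [ 0.02   0.944 -0.572]
n 6159 z -0.0369
outer 282 [ 0.1 -0.1 24.2]
hole 113 [0.2 0.1 9.8]
ring normal world mrad [ 6.7 -7.6] world top centre z [ 560.7 -223.5   74.2]
47.4 tip now [ 560.9 -223.6   68.6] tilt [15.4  9.6] az 0.0064 F [ 0.1 -0.2 -1.4] op mm 48.5 -> tool cm [-0.15  0.59  0.15] norm 0.6
```

Request:
send_rows --motion '[-0.15,0.6,0,0,4.4]'

```text
time: 47.5
eef_pos: [0.5604, -0.2293, 0.0383]
tcp_rot: [1.0, 0.004, 0.008, -0.004]
contact_force: [0.7, -1.1, 0.2]
opening: 0.571
```

```bash
python3 s.py 6|tail -1; python3 go.py 559.5 -229.5 48 31
```

```text
47.75 pos [ 560.  -229.6   37.8] tilt [15.9  9.4] rad 11.1 tan 14.7 az 0.006 F [-0.2 -0.6 -0.2] op 0.569 q [ 0.02   0.945 -0.582]
47.75 tip now [ 559.5 -229.9   68.8] tilt [15.9  9.4] az 0.006 F [-0.2 -0.6 -0.2] op mm 48.6 -> tool cm [-0.03 -0.02  2.08] norm 2.1
```

Request:
send_rows --motion '[-0.01,-0.01,0.4,0,4.4,-0.01,0,0.5,0,4.4,-0.01,-0.01,0.5,0,4.4,-0.01,0,0.5,0,4.4,-0.01,0,0.4,0,4.4]'

```text
time: 48.25
eef_pos: [0.5599, -0.229, 0.0131]
tcp_rot: [1.0, 0.003, 0.008, -0.005]
contact_force: [0.2, 0.0, -1.2]
opening: 0.569
```

```bash
python3 s.py 4|tail -1; python3 go.py 559.5 -229.5 28 31
```

```text
48.4 pos [ 559.7 -229.    13.3] tilt [15.8  9.6] rad 11.0 tan 14.8 az 0.006 F [ 0.3  0.5 -1. ] op 0.565 q [ 0.021  0.902 -0.583]
48.4 tip now [ 559.3 -229.3   44.3] tilt [15.8  9.6] az 0.006 F [ 0.3  0.5 -1. ] op mm 48.2 -> tool cm [-0.    0.04  1.62] norm 1.6
```

It's threaded with no side load. I'll go down to just above the wide ring.

Request:
send_rows --motion '[-0.01,0.01,0.4,0,4.4,-0.01,0,0.4,0,4.4,0,0,0.3,0,4.4,0,0,0.2,0,4.4]'

```text
time: 48.8
eef_pos: [0.5605, -0.2294, 0.0002]
tcp_rot: [1.0, 0.003, 0.009, -0.004]
contact_force: [0.2, 0.4, -0.7]
opening: 0.565
```

```bash
python3 s.py 4|tail -1
```

```text
48.95 pos [ 5.605e+02 -2.294e+02  3.000e-01] tilt [17.4  8.5] rad 12.9 tan 14.5 az 0.0061 F [-1.   0.3 -0. ] op 0.568 q [ 0.021  0.877 -0.583]
```

Request:
send_rows --motion '[0,0,0.2,0,4.4]'

```text
time: 49.05
eef_pos: [0.5609, -0.2296, -0.0013]
tcp_rot: [1.0, 0.003, 0.009, -0.004]
contact_force: [-0.5, 0.4, 0.5]
opening: 0.568
```

```bash
python3 s.py 3|tail -1
```

```text
49.15 pos [ 560.4 -229.3   -1.9] tilt [17.1  8.7] rad 12.5 tan 14.5 az 0.0061 F [0.2 0.3 0.6] op 0.565 q [ 0.022  0.874 -0.583]
```

Request:
send_rows --motion '[0,0,0.15,0,4.4]'

```text
time: 49.25
eef_pos: [0.5607, -0.2294, -0.0027]
tcp_rot: [1.0, 0.003, 0.009, -0.004]
contact_force: [-3.6, 1.3, 10.8]
opening: 0.565
```

```bash
python3 s.py 3|tail -1; python3 held.py pics/w21.png -36 25
```

```text
49.35 pos [ 560.7 -229.4   -2.6] tilt [17.4  8.6] rad 12.8 tan 14.5 az 0.0062 F [-1.1  0.7  2.8] op 0.564 q [ 0.022  0.873 -0.583]
n 6006 z -0.0369
outer 286 [ 0.1 -0.2 24.2]
hole 157 [-0.1  2.4 10.6]
ring normal world mrad [3.6 3. ] world top centre z [ 560.1 -229.7   34.3]
```

The middle ring is seated: top at 34.3 mm (expected 34), contact at the predicted height. Release, rise and go to the narrow one.

Request:
send_rows --motion '[0,0,0,0,5.8,0,0,0,0,5.8,0,0,-0.5,0,5.8,0,0,-1.2,0,5.8,0,0,-2,0,5.8,0,0,-2.5,0,5.2,0,0,-2,0,5.2,0,0,-1,0,5.2]'

```text
time: 50.2
eef_pos: [0.5581, -0.2297, 0.0931]
tcp_rot: [1.0, 0.003, 0.008, -0.005]
contact_force: [-0.3, 1.2, 0.7]
opening: 0.611
```

Request:
send_rows --motion '[-0.7,0.6,0,0,5.2,-1.5,1.3,0,0,5.2,-1.8,1.6,0,0,5.2,-1.8,1.6,0,0,5.2,-1.8,1.6,0,0,5.2,-1.3,1.2,0,0,5.2,-0.8,0.7,0,0,5.2,-0.4,0.3,0,0,5.2]'

```text
time: 51.0
eef_pos: [0.4505, -0.3224, 0.0882]
tcp_rot: [1.0, 0.004, 0.007, -0.006]
contact_force: [-0.0, 0.8, -0.3]
opening: 0.605
```

```bash
python3 s.py 4|tail -1; python3 rings.py pics/w22.png 451,-326,10,19 ; python3 go.py 451.2 -325.8 40 29
```

```text
51.15 pos [ 451.6 -321.8   88.6] tilt [14.3 11.2] rad 5.2 tan 17.4 az 0.0087 F [ 1.3  0.5 -0.2] op 0.607 q [ 0.021  1.023 -0.831]
451,-326,10,19 outer [ 451.2 -325.5   18.1] ztop 0.0101 1132
51.2 tip now [ 451.6 -322.   117.8] tilt [14.6 10.9] az 0.0093 F [ 0.9 -0.1  0.1] op mm 51.8 -> tool cm [-0.15  0.46  7.77] norm 7.8
```

View pics/w22.png

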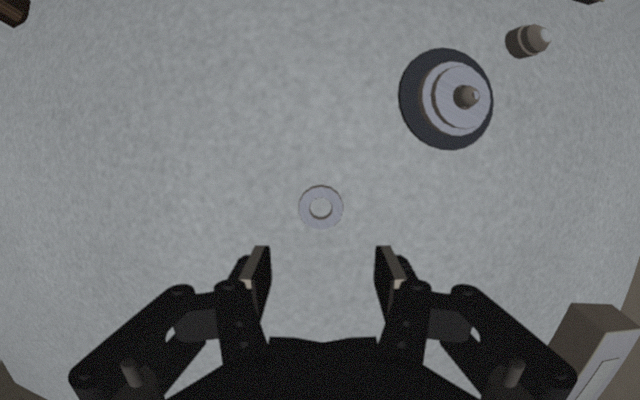

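The wide and middle rings are stacked, and the narrow ring is at (451.2, -325.5). Descending on it.

Request:
send_rows --motion '[-0.05,0.1,0.9,0,5.2,-0.05,0.1,1.5,0,5.2,-0.05,0.1,1.5,0,5.2,-0.05,0.1,1.5,0,5.2,0,0.1,1.5,0,5.2,0,0,1.4,0,5.2,0,0,1,0,5.2,0,0,0.5,0,5.2,0,0,0.3,0,5.2]'

```text
time: 52.1
eef_pos: [0.453, -0.3214, -0.023]
tcp_rot: [1.0, 0.008, 0.006, -0.007]
contact_force: [0.6, -0.2, -0.5]
opening: 0.61
```

```bash
python3 s.py 4|tail -1; python3 go.py 451.2 -325.6 7.3 29
```

```text
52.25 pos [ 453.4 -321.9  -22. ] tilt [13.4 12.9] rad 3.5 tan 18.3 az 0.0156 F [-0.4  0.4  0.5] op 0.606 q [ 0.026  0.817 -0.843]
52.25 tip now [ 453.  -322.3    7. ] tilt [13.4 12.9] az 0.0156 F [-0.4  0.4  0.5] op mm 51.7 -> tool cm [-0.18  0.32 -0.04] norm 0.4
```

Request:
send_rows --motion '[-0.2,0.32,0,0,5.2]'

```text
time: 52.35
eef_pos: [0.452, -0.3255, -0.0214]
tcp_rot: [1.0, 0.008, 0.007, -0.006]
contact_force: [0.9, 0.6, 0.2]
opening: 0.603
```

```bash
python3 s.py 4|tail -1; python3 go.py 451.2 -325.6 7.3 29
```

```text
52.5 pos [ 451.8 -325.9  -21.3] tilt [14.5 11.7] rad 4.9 tan 18.0 az 0.0152 F [-0.7 -0.4  0.4] op 0.607 q [ 0.026  0.817 -0.849]
52.5 tip now [ 451.3 -326.3    7.7] tilt [14.5 11.7] az 0.0152 F [-0.7 -0.4  0.4] op mm 51.9 -> tool cm [-0.01 -0.07  0.04] norm 0.1
```

Request:
send_rows --motion '[0,0,0,0,3.2,0,0,0,0,3.2,0,0,0,0,3.2]' --grip_force 30

```text
time: 52.8
eef_pos: [0.4521, -0.3266, -0.0202]
tcp_rot: [1.0, 0.007, 0.008, -0.005]
contact_force: [0.8, -0.0, -0.7]
opening: 0.418
```

```bash
python3 held.py pics/w23.png -32 19; python3 s.py 1
```

```text
n 2848 z -0.0305
outer 206 [ 0.1 -1.  18. ]
hole 110 [ 0.1 -0.9  9.8]
ring normal world mrad [-3.5  2.5] world top centre z [ 451.7 -326.9   10.3]
52.85 pos [ 452.2 -326.6  -20.2] tilt [15.9 10.3] rad 6.9 tan 17.7 az 0.0148 F [ 0.3  0.5 -0.3] op 0.418 q [ 0.026  0.817 -0.849]
```

Gripped. Lift and carry it to the arbor.

Request:
send_rows --motion '[0,0,-0.4,0,3.2,0,0,-1,0,3.2,0,0,-1.6,0,3.2,0,0,-1.6,0,3.2,0,0,-1.6,0,3.2,0,0,-1.2,0,3.2,0,0,-0.7,0,3.2,0,0,-0.3,0,3.2]'

```text
time: 53.65
eef_pos: [0.4506, -0.3271, 0.0697]
tcp_rot: [1.0, 0.008, 0.008, -0.005]
contact_force: [-0.4, 0.0, -0.7]
opening: 0.414
```

```bash
python3 s.py 3|tail -1; python3 go.py 559.5 -229.5 85 25
```

```text
53.75 pos [ 450.5 -327.    69.1] tilt [15.4 10.8] rad 6.1 tan 17.8 az 0.0152 F [1.2 0.5 0.4] op 0.415 q [ 0.022  0.985 -0.847]
53.75 tip now [ 450.1 -327.3   94.1] tilt [15.4 10.8] az 0.0152 F [1.2 0.5 0.4] op mm 35.4 -> tool cm [11.07 -9.6   1.18] norm 14.7
```

Request:
send_rows --motion '[0.6,-0.5,0,0,3.2,1.2,-1,0,0,3.2,1.5,-1.3,0,0,3.2,1.5,-1.3,0,0,3.2,1.5,-1.3,0,0,3.2,1.5,-1.3,0,0,3.2,1.2,-1.1,0,0,3.2,0.8,-0.7,0,0,3.2,0.4,-0.4,0,0,3.2,0.2,-0.1,0,0,3.2]'

```text
time: 54.75
eef_pos: [0.5585, -0.2222, 0.0638]
tcp_rot: [1.0, 0.008, 0.003, -0.01]
contact_force: [0.2, 0.8, -0.4]
opening: 0.416
```

```bash
python3 s.py 4|tail -1; python3 held.py pics/w24.png -31 19; python3 go.py 559.5 -229.5 85 25
```

```text
54.9 pos [ 558.  -223.3   64.1] tilt [ 6.  20.3] rad -2.0 tan 21.1 az 0.0156 F [-0.2  0.1  0.1] op 0.413 q [ 0.024  1.005 -0.587]
n 2856 z -0.0305
outer 207 [ 0.1 -1.  18.1]
hole 108 [ 0.1 -0.8  9.8]
ring normal world mrad [ 8.3 -6.2] world top centre z [ 557.8 -223.9   94.6]
54.95 tip now [ 557.8 -224.    89.3] tilt [ 6.2 20.2] az 0.0152 F [-0.6 -1.  -0.8] op mm 35.7 -> tool cm [0.16 0.56 0.42] norm 0.7
```

View pics/w24.png

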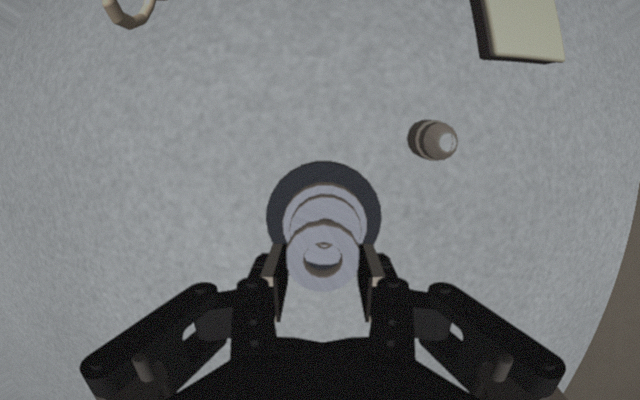

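The ring sits 0.9 mm off the tool axis in y, so I'll include that in the correction.

Request:
send_rows --motion '[0.15,0.65,0.9,0,3.2]'

```text
time: 55.05
eef_pos: [0.5602, -0.2306, 0.0563]
tcp_rot: [1.0, 0.008, 0.004, -0.009]
contact_force: [-0.4, -0.6, 0.4]
opening: 0.42
```

```bash
python3 s.py 5|tail -1; python3 go.py 559.5 -230.4 60 25
```

```text
55.25 pos [ 559.  -230.2   54.5] tilt [ 5.2 20.9] rad -3.2 tan 21.3 az 0.0141 F [ 0.7 -0.2 -0.3] op 0.415 q [ 0.024  0.991 -0.595]
55.25 tip now [ 558.8 -230.7   79.5] tilt [ 5.2 20.9] az 0.0141 F [ 0.7 -0.2 -0.3] op mm 35.5 -> tool cm [0.06 0.01 1.95] norm 1.9
```

Request:
send_rows --motion '[0.05,0.01,0.5,0,3.2,0,0.01,0.6,0,3.2,0,0.01,0.6,0,3.2,0,0.01,0.5,0,3.2,0,0.01,0.3,0,3.2]'

```text
time: 55.75
eef_pos: [0.5596, -0.2306, 0.0276]
tcp_rot: [1.0, 0.007, 0.003, -0.01]
contact_force: [-0.7, 0.4, -0.5]
opening: 0.422
```

```bash
python3 s.py 4|tail -1; python3 go.py 559.5 -230.4 38.8 25
```

```text
55.9 pos [ 559.7 -230.7   28.1] tilt [ 5.8 20.6] rad -2.5 tan 21.3 az 0.0133 F [-0.1 -1.  -0. ] op 0.412 q [ 0.025  0.945 -0.596]
55.9 tip now [ 559.5 -231.2   53.1] tilt [ 5.8 20.6] az 0.0133 F [-0.1 -1.  -0. ] op mm 35.2 -> tool cm [-0.01 -0.05  1.43] norm 1.4
```

Request:
send_rows --motion '[0,-0.05,0.3,0,3.2,0,0,0.4,0,3.2,0,0,0.3,0,3.2,0,0,0.2,0,3.2]'

```text
time: 56.3
eef_pos: [0.5607, -0.2303, 0.0164]
tcp_rot: [1.0, 0.007, 0.004, -0.01]
contact_force: [0.2, 0.8, 1.0]
opening: 0.414
```

```bash
python3 s.py 4|tail -1; python3 go.py 559.5 -230.4 38.8 25
```

```text
56.45 pos [ 560.6 -230.3   16.5] tilt [ 7.6 19.4] rad -0.3 tan 20.9 az 0.0135 F [-0.7  0.5  0.1] op 0.421 q [ 0.026  0.922 -0.596]
56.45 tip now [ 560.4 -230.7   41.5] tilt [ 7.6 19.4] az 0.0135 F [-0.7  0.5  0.1] op mm 35.9 -> tool cm [-0.09 -0.03  0.27] norm 0.3
```

Request:
send_rows --motion '[-0.08,-0.03,0.2,0,3.2]'

```text
time: 56.55
eef_pos: [0.5602, -0.2302, 0.0149]
tcp_rot: [1.0, 0.007, 0.004, -0.009]
contact_force: [0.4, 1.3, 0.4]
opening: 0.418
```

```bash
python3 s.py 3|tail -1
```

```text
56.65 pos [ 559.5 -229.8   14.2] tilt [ 7.2 19.7] rad -0.8 tan 21.0 az 0.0136 F [-0.2  1.  -0.4] op 0.415 q [ 0.026  0.918 -0.596]
```

Request:
send_rows --motion '[0,0,0.12,0,3.2]'

```text
time: 56.75
eef_pos: [0.5598, -0.2299, 0.0135]
tcp_rot: [1.0, 0.007, 0.004, -0.01]
contact_force: [-2.3, 1.7, 7.5]
opening: 0.414
```

```bash
python3 s.py 3|tail -1; python3 held.py pics/w25.png -31 19
```

```text
56.85 pos [ 559.8 -229.9   13.6] tilt [ 7.4 19.6] rad -0.6 tan 20.9 az 0.0136 F [-1.3  0.4  2.7] op 0.415 q [ 0.026  0.917 -0.596]
n 2908 z -0.0305
outer 209 [ 0.  -1.  18.1]
hole 109 [ 0.1 -0.3  9.5]
ring normal world mrad [2.3 3.2] world top centre z [ 559.5 -230.5   44.2]
```

The narrow ring is seated: top at 44.2 mm (expected 44). Release and retreat.

Request:
send_rows --motion '[0,0,0,0,4.6,0,0,0,0,4.6,0,0,0,0,4.6,0,0,-0.5,0,4.6,0,0,-1.2,0,4.6,0,0,-2,0,4.6,0,0,-3,0,5.5,0,0,-3,0,5.5,0,0,-3,0,5.5,0,0,-2,0,5.5]'

```text
time: 57.9
eef_pos: [0.5564, -0.2316, 0.1652]
tcp_rot: [1.0, 0.007, 0.001, -0.011]
contact_force: [-0.8, -1.0, 0.2]
opening: 0.647
```

Request:
send_rows --motion '[0,1,-1,0,5.5,0,1.5,0,0,5.5,0,1.5,0,0,5.5,0,0.5,0,0,5.5]'

```text
time: 58.3
eef_pos: [0.5586, -0.2815, 0.1798]
tcp_rot: [1.0, 0.007, 0.005, -0.009]
contact_force: [0.5, -0.1, -0.3]
opening: 0.649
```

```bash
python3 s.py 4|tail -1; python3 look.py pics/w26.png
python3 - <<'E'
from h import *
for n in('side','scene'):
    p,d=cams.read_camera(n); P=cloud(n,d); cv2.imwrite(f'pics/{n}9.png',p[:,:,::-1])
    P0=np.load(f'/tmp/{n}.npz')['P']
    for t,(x,y,rr,zlo) in dict(bottle=(.557,.0,.05,.15),mug=(.427,-.008,.05,.08),obj=(.636,-.166,.025,.035),box=(.713,-.042,.07,.027)).items():
        for Q in(P0,P):
            m=(np.hypot(Q[...,0]-x,Q[...,1]-y)<rr)&(Q[...,2]>zlo)&(Q[...,2]<.19); print(n,t,m.sum(),Q[m].mean(0).round(4))
z=np.load('/tmp/w.npz'); P=z['P']; Z=P[...,2]; near=np.hypot(P[...,0]-.5595,P[...,1]+.2295)
for lo,hi in((.012,.032),(.024,.038),(.036,.048)):
    pass
for nm,a,b in(('wide',.027,.030),('mid',.020,.0245),('narrow',.011,.0175)):
    m=(near>a)&(near<b)&(Z>.012)&(Z<.06); print(nm,m.sum(),np.percentile(Z[m],[10,50,90]).round(4))
E
```

```text
58.45 pos [ 558.3 -279.7  179. ] tilt [ 7.7 19.2] rad -1.7 tan 20.6 az 0.0147 F [-0.4  0.   0.2] op 0.649 q [ 0.021  1.216 -0.658]
58.45 [ 0.5583 -0.2797  0.179 ] [ 0.9999  0.0074  0.0039 -0.0096] 0.6491567289666066 [-0.37  0.03  0.22]
finger z max [-0.0359 -0.0317 -0.0291]
side bottle 269 [0.5597 0.0015 0.1699]
side bottle 258 [0.5592 0.0014 0.1709]
side mug 426 [ 0.4276 -0.0095  0.0866]
side mug 418 [ 0.4272 -0.0091  0.0868]
side obj 91 [ 0.6336 -0.168   0.0407]
side obj 14 [ 0.6424 -0.1705  0.0422]
side box 1268 [ 0.7119 -0.0439  0.0295]
side box 909 [ 0.7041 -0.034   0.0295]
scene bottle 154 [0.563  0.0016 0.17  ]
scene bottle 155 [0.5633 0.0015 0.1698]
scene mug 236 [ 0.4285 -0.0102  0.0863]
scene mug 230 [ 0.4284 -0.0104  0.0864]
scene obj 64 [ 0.6409 -0.1679  0.0402]
scene obj 65 [ 0.6412 -0.1677  0.0404]
scene box 1111 [ 0.7142 -0.0444  0.0296]
scene box 1104 [ 0.7139 -0.0446  0.0296]
wide 453 [0.0212 0.0222 0.0231]
mid 577 [0.0333 0.0342 0.0352]
narrow 594 [0.0432 0.0442 0.0452]
```

View pics/w26.png

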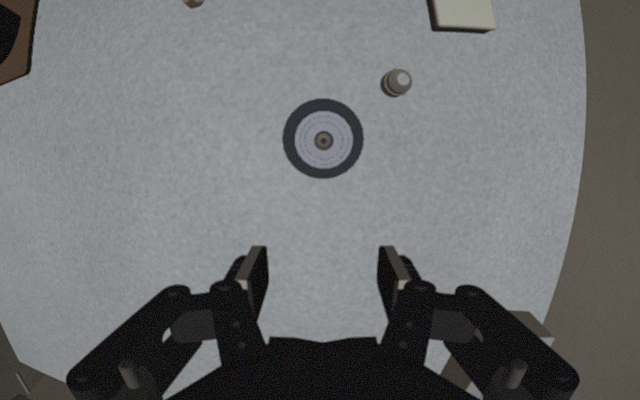

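View pics/side9.png

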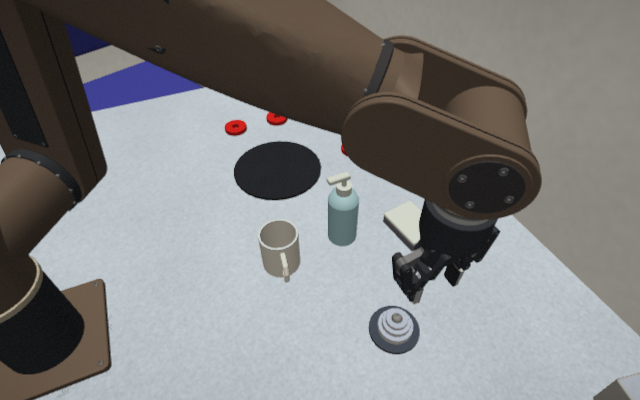

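The wrist and side views show the stepped stack concentric on the arbor at wrist (323,138), with tops at 22.2, 34.2 and 44.2 mm. The bystanders have not moved and the gripper is clear, so I'm handing in.

```bash
python3 -c "
from plant import workorder,ctrl
print(workorder.sign_off(), ctrl.get_state()['time'])"
```

```text
the job is handed in; nothing more can be done
the job is handed in; nothing more can be done
```

The stack is built and the job is handed in at about 58.6 s, under the 72 s limit. I took the narrow spacer off the arbor and set it aside on the bench. Then I lowered the wide, middle and narrow spacers onto the arbor in that order, each down to a light contact of about 3–11 N before release.

**Stack:** in the last pictures the rings lie concentric, with tops at 22.2, 34.2 and 44.2 mm (expected 22, 34 and 44). The gripper is clear of everything.

**Bystanders:** in the scene camera the bottle, mug, objective and slide box are within about 0.5 mm of where they started. The side camera agrees for the bottle and mug, but the arm partly hid the objective and box, so its numbers for those two disagreed. The red look-alikes were not touched.

**Where the robot differed from the text:**
- **Fingertips:** they stand 27–35 mm behind the TCP, farther back than described, so I went by the camera measurement.
- **Tilt:** fast flights tilted the tool by up to about 3.5°. I corrected this before placing each spacer.

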